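# Hang the spice infusers to drip and set the timer

## Task

Set the washed spice infusers to drip: slide the aluminium tray in by its handle so that it lies centred and square under the stand's rail, hang both infusers with a wire foot by their hooks on the rail, and hang every plain orange-gripped one that is there by its hook from the cross wire under a footed one. When the tray is in and all of them hang still and free, turn the red timer clockwise to 20 minutes, which is the fourth tick after the red zero mark. At the end all this must still be so; leave the spoons and the rolling pin alone.

Things in the scene. Friction and masses are not known exactly. Their poses are not given: they have to be found in the camera images.
- footed_1: Footed spice infuser, 0.20 kg: steel can 60 mm across, from 55 to 110 mm up, on an open wire foot 55 mm high; a wire hanger with a black grip rises at its -x side and arches to a hook on the can's axis, top 180 mm up. Foot: two wire runners along x (52 mm) at y = +-27 mm, joined by a cross wire along y. Origin: centre of the underside; z up, +x from the grip towards the can.
- footed_1_grip (a point): Centre of its upright flat-sided black grip, 14 x 14 mm, 36 mm tall (-44 mm along x, 136 mm above the origin); axes as the infuser's.
- footed_1_seat (a point): Point in its narrow downward-open hook (6 mm wire) where the rail's centre line lies once hung: on the can's axis, 163 mm above the origin. The hook's short tip is 11 mm towards +x and ends 10 mm below this point: raise it 20 mm or more to pass over the rail from the -x side.
- footed_1_bar (a point): Middle of its foot's 6 mm cross wire, 3 mm above the origin, axes as the infuser's: a plain one hangs here. Cross wire, legs and can form the lower loop, about 45 mm wide and 49 mm high inside, open to -x and +x.
- footed_2: Footed spice infuser, 0.20 kg: steel can 60 mm across, from 55 to 110 mm up, on an open wire foot 55 mm high; a wire hanger with a black grip rises at its -x side and arches to a hook on the can's axis, top 180 mm up. Foot: two wire runners along x (52 mm) at y = +-27 mm, joined by a cross wire along y. Origin: centre of the underside; z up, +x from the grip towards the can.
- footed_2_grip (a point): Centre of its upright flat-sided black grip, 14 x 14 mm, 36 mm tall (-44 mm along x, 136 mm above the origin); axes as the infuser's.
- footed_2_seat (a point): Point in its narrow downward-open hook (6 mm wire) where the rail's centre line lies once hung: on the can's axis, 163 mm above the origin. The hook's short tip is 11 mm towards +x and ends 10 mm below this point: raise it 20 mm or more to pass over the rail from the -x side.
- footed_2_bar (a point): Middle of its foot's 6 mm cross wire, 3 mm above the origin, axes as the infuser's: a plain one hangs here. Cross wire, legs and can form the lower loop, about 45 mm wide and 49 mm high inside, open to -x and +x.
- plain_1: Plain spice infuser, 0.17 kg, may be absent: flat-bottomed steel can 64 mm across, 75 mm tall, no foot; a wire hanger with an orange grip rises at its -x side and arches to a hook on the can's axis, top 145 mm up. Origin: centre of the underside; z up, +x from the grip towards the can.
- plain_1_grip (a point): Centre of its upright flat-sided orange grip, 14 x 14 mm, 36 mm tall (-70 mm along x, 101 mm above the origin); axes as the infuser's.
- plain_1_seat (a point): Point in its narrow downward-open hook (6 mm wire) where a cross wire's centre lies once hung: on the can's axis, 131.5 mm above the origin. The tip, 11 mm towards +x, ends 13.5 mm below this point, the hook's top is 13.5 mm above it: it goes through the loop from the -x side, raised about 20 mm, then down.
- plain_2: Plain spice infuser, 0.17 kg, may be absent: flat-bottomed steel can 64 mm across, 75 mm tall, no foot; a wire hanger with an orange grip rises at its -x side and arches to a hook on the can's axis, top 145 mm up. Origin: centre of the underside; z up, +x from the grip towards the can.
- plain_2_grip (a point): Centre of its upright flat-sided orange grip, 14 x 14 mm, 36 mm tall (-70 mm along x, 101 mm above the origin); axes as the infuser's.
- plain_2_seat (a point): Point in its narrow downward-open hook (6 mm wire) where a cross wire's centre lies once hung: on the can's axis, 131.5 mm above the origin. The tip, 11 mm towards +x, ends 13.5 mm below this point, the hook's top is 13.5 mm above it: it goes through the loop from the -x side, raised about 20 mm, then down.
- stand: Fixed dripping stand: a round steel rail 10 mm thick along its y, 335 mm above the table, between two upright 14 mm posts at y = +-165 mm; each post stands on a black foot 200 mm long in x. Nothing is above the rail. Origin on the table midway between the posts; its -x side faces the robot.
- rail_mid (a point): Middle of the rail, on its centre line; y runs along the rail.
- tray: Loose aluminium drip tray 200 (x) x 240 mm (y), rim 20 mm high, 0.5 kg, on the table between the stand's feet, which leave 33 mm beside it on each side; it starts pulled out towards the robot. Origin: centre of its underside. A hung pair of infusers ends about 40 mm above the table.
- tray_handle (a point): Middle of the handle on the tray's -x rim: a level 10 mm bar along the tray's y, 80 mm long, 42 mm above the table, 115 mm from the tray's centre; axes as the tray's. Nothing is under the bar, and the rim is 15 mm from it.
- timer (a joint): Angle of the timer's red dial, rad: 0 = white pointer at the red zero mark, growing clockwise seen from above up to 5.9; 60 minutes to the full turn, a tick every 5 minutes, so 1 minute is 0.1047 rad and 20 minutes is 2.094. It stays where it is left (about 0.04 N m of friction).
- timer_grip (a point): On the dial's axis, 35 mm above the table, in the middle of the red bar one grips: 60 mm long along this point's x, 14 mm wide, from 19 to 45 mm above the table; it turns with the dial and its pointer end is -x. Below it lie the round dial (66 mm across, top at 20 mm) and the fixed white base with the ticks (88 mm across, top at 10 mm).
- turntable: Fixed round pale wooden turntable, 230 mm across, 28 mm high, with the two spoons on it. Origin: centre of the underside.
- spoon_1: White porcelain spoon about 130 mm long on the turntable, to be left alone. Origin in the underside of its middle.
- spoon_2: Another such spoon, to be left alone.
- rolling_pin: Tapered wooden rolling pin 300 mm long, 37 mm thick in the middle, lying along its y, to be left alone. Origin under its middle.
Things that resemble listed ones, but are neither listed nor needed, are in the scene too. What is shaped like the footed_1 but green or pink is not meant. Leave any turquoise look-alike of the part that bears timer alone.

How it is judged (in metres and radians):
On the way, in this order (a step that is already met when the one before it is completed fails the run):
1. the tray lies under the rail and every infuser hangs, let go and still: the footed ones from the rail, the plain ones from a footed one's cross wire (x of tray in the frame of stand between -0.025 and 0.025 m and y of tray in the frame of stand between -0.034 and 0.034 m and z of tray in the frame of stand between -0.02 and 0.02 m and angle between the x axis of tray and the x axis of stand, either way round below 0.15 rad and linear speed of tray below 0.03 m/s and contact force between each of tray, footed_1, footed_2, plain_1, plain_2 and the fingers below 0.05 N and x of footed_1_seat in the frame of rail_mid between -0.01 and 0.01 m and y of footed_1_seat in the frame of rail_mid between -0.135 and 0.135 m and z of footed_1_seat in the frame of rail_mid between -0.01 and 0.01 m and contact force between each of footed_1, footed_2 and stand above 0.4 N and angle between each of footed_1, footed_2, plain_1, plain_2's own z axis and vertical below 0.25 rad and x of footed_2_seat in the frame of rail_mid between -0.01 and 0.01 m and y of footed_2_seat in the frame of rail_mid between -0.135 and 0.135 m and z of footed_2_seat in the frame of rail_mid between -0.01 and 0.01 m and ((x of plain_1_seat in the frame of footed_1_bar between -0.01 and 0.01 m and y of plain_1_seat in the frame of footed_1_bar between -0.024 and 0.024 m and z of plain_1_seat in the frame of footed_1_bar between -0.012 and 0.012 m and contact force between plain_1 and footed_1 above 0.4 N) or (x of plain_1_seat in the frame of footed_2_bar between -0.01 and 0.01 m and y of plain_1_seat in the frame of footed_2_bar between -0.024 and 0.024 m and z of plain_1_seat in the frame of footed_2_bar between -0.012 and 0.012 m and contact force between plain_1 and footed_2 above 0.4 N)) and ((x of plain_2_seat in the frame of footed_1_bar between -0.01 and 0.01 m and y of plain_2_seat in the frame of footed_1_bar between -0.024 and 0.024 m and z of plain_2_seat in the frame of footed_1_bar between -0.012 and 0.012 m and contact force between plain_2 and footed_1 above 0.4 N) or (x of plain_2_seat in the frame of footed_2_bar between -0.01 and 0.01 m and y of plain_2_seat in the frame of footed_2_bar between -0.024 and 0.024 m and z of plain_2_seat in the frame of footed_2_bar between -0.012 and 0.012 m and contact force between plain_2 and footed_2 above 0.4 N)) and linear speed of each of footed_1, footed_2, plain_1, plain_2 below 0.05 m/s and angular speed of each of footed_1, footed_2, plain_1, plain_2 below 0.8 rad/s), for 0.3 s.
2. then the timer is turned to 20 minutes (value of joint timer between 1.984 and 2.204 rad), for 0.3 s.
At the end, for the whole second after the job is handed in: Footed infusers hang on the rail, plain ones present on a footed one's cross wire (hook seats within 10 mm, upright within 0.25 rad), still and let go; tray centred under the rail within 25 mm, square within 0.15 rad; timer at 20 minutes within one minute (2.094 +- 0.11 rad) (all of step 1 and all of step 2); the robot touches nothing.
It fails at once if a spoon or the rolling pin is moved by more than 30 mm (distance of any of spoon_1, spoon_2, rolling_pin from where it was at the start of the episode above 0.03 m).
Of plain_1, plain_2 only 1 to 2 are there at a start; the rules pass over those that are not, and their reading is None.
At some moment in a run one of tray may be knocked a few centimetres aside while the robot is not near it.
It also fails if it takes over 210 s, if anything falls off the work surface, if the arm or the gripper's body presses on something with over 40 N, if the wrist force passes 120 N, or if a joint passes its speed limit or range.

## Robot

A 6-joint arm with a two-finger parallel gripper is mounted at the origin on the work surface. World frame = base frame: x ahead of the robot, y to its left, z up, the work surface at z = 0. Lengths are in m, angles in degrees, forces in N, time in s.
With the tool pointing down it reaches from about 0.35 to 0.875 m from the base axis. Payload 4.2 kg.
Tool frame: the origin (TCP) lies on the centre line of the jaws, within the pads' length; the fingertips stand tip_reach ahead of it and the grasp point (between the pads) is the TCP (tip_reach is the distance from the TCP to the fingertips, in m); z points along the fingers, y is the line along which they close (so a half turn about z gives the same grasp; the last joint's range is limited). The gripper opens to 87 mm and grips with 3 to 60 N. Pads are 19 mm wide; open, the fingers measure 117 mm over their backs; the gripper's body (75 mm by 190 mm) begins 51 mm behind the grasp point.
Start: joints at [90.562, 22.042, 0.453, 0, -68.411, -14.817], TCP at [0.154, 0.606, 0.242] pointing down, gripper open.
Joint ranges: [-179.83, 179.83], [-69.29, 118.12], [-61.27, 80.66], [-181.25, 117.63], [-171.15, -9.14], [-177.46, 177.46]. Speed limits (degrees/s): [159.86, 159.86, 180, 180, 180, 180].

## Interface

Orientations are given as a 3x3 rotation matrix whose columns are the frame's x, y, z axes.
In Python, from station import sense, capture, finish_job, tip_reach gives the robot as it stands.
- The arm moves only by the tool arm_command, never from a script. Its argument "deltas" is a list of rows, each a list of 7 numbers: the turn, a rotation vector about the tool's x, y, z in rad, then the shift along the tool's x, y, z in cm, then the closure, from -1 (fully open) to 1 (shut), so that 0 is half open. In form: [[rx, ry, rz, dx, dy, dz, hand], ...]. A call has 1 to 8 rows; each row is the pose to reach, as a shift and turn from the pose commanded when the call began, along the tool's axes at that moment; what a row does not reach only later rows make up. A row lasts 1/12 s, in which the tool goes at most 41.7 mm and 7.16 degrees, less where a joint would pass 70% of its speed; a pose out of reach is approached as far as the arm can. A call with a gripper value outside its range is refused whole. The fingers move at their own pace and stop on an object; the grip force is fixed at half the most. Time passes only in rows, so rows that repeat a pose let the fingers close. It gives the time, the measured TCP pose, the force, the opening and the grip force at its end, in the units of the state.
- sense(): the state, without advancing time (a new reading comes with each control period).
- capture(name): name is "scene" or "top" or "wrist"; returns a dict with "pixels" (420x560x3 uint8, blue, green, red), "fovy" (degrees; the focal length in pixels is half the picture's height over the tangent of half this angle, whatever the lens; pixels are square), "cx", "cy" (the principal point, pixels), "k1" (the pictures are not rectified: a ray, as slopes to the right and down, at radius r is drawn at 1 + k1 r^2 times it, then the intrinsics apply), "rvec" (rotation vector, rad) and "tvec" (3), from world to camera coordinates, as OpenCV has them. Camera axes: x right, y down, z forward; pixel columns grow to the right and rows downward; lengths in m; the calibration is good to about 2 mm. A picture is of the moment at which its call begins. There is no depth.
- finish_job(): hands the job in; it is judged then, once.
The state is a dict: "time_s": time; "joints": joint angles; "joint_velocities": joint speeds; "effort": joint torques, N m; "tcp_pos": TCP position; "ee_rot": TCP orientation; "wrist_force": force on the tool from outside, world axes, zero at the start; "moment": the same for the moment, N m; "gripper_width": opening from 0.0 (shut) to 1.0 (fully open); "gripper_force": force on a finger pad.
Only numpy, scipy, OpenCV 4.12 (cv2) and the standard library are available. Lean on these libraries where they do the work, as an engineer would, in place of code of your own. Each camera call takes 0.05 s, during which the arm holds its last target. There are 200 camera calls.

## Working session

There is one attempt and no reset: what is moved stays moved. The work goes in short steps, Python scripts to look and compute and a tool call to move; the robot and the scene stay as the last step left them, time stands still between calls to the robot, and variables do not carry over. Pictures are saved under pics/ and viewed, at most 14 in all, crops included, and the job is handed in when it is done.

Besides the shell and the picture viewer there is one more tool, called after "Emit:" as a command line: name --pt "numbers of a row" for each row, then --argument value for the rest. arm_command: Moves the arm, as the interface text tells. Its arguments: {"type":"object","properties":{"deltas":{"type":"array"}},"required":["deltas"]}

```bash
ls; mkdir -p pics; cat > h.py <<'E'
import numpy as np, cv2
from station import sense, capture, finish_job, tip_reach
def cam(n, save=None):
    c=capture(n); 
    if save: cv2.imwrite('pics/'+save+'.png',c['pixels'])
    return c
def K(c):
    f=c['pixels'].shape[0]/2/np.tan(np.radians(c['fovy'])/2)
    return f
def ray(c,u,v):
    f=K(c); d=np.array([(u-c['cx'])/f,(v-c['cy'])/f]); s=d.copy()
    for _ in range(20): s=d/(1+c['k1']*(s@s))
    R=cv2.Rodrigues(np.array(c['rvec'],float))[0]; t=np.array(c['tvec'],float).ravel()
    o=-R.T@t; r=R.T@np.array([s[0],s[1],1]); return o,r/np.linalg.norm(r)
def plane(c,u,v,z):
    o,r=ray(c,u,v); return o+r*(z-o[2])/r[2]
def tri(rs):
    A=np.zeros((3,3));b=np.zeros(3)
    for o,r in rs:
        P=np.eye(3)-np.outer(r,r);A+=P;b+=P@o
    p=np.linalg.solve(A,b); return p,[np.linalg.norm((np.eye(3)-np.outer(r,r))@(p-o)) for o,r in rs]
def proj(c,p):
    R=cv2.Rodrigues(np.array(c['rvec'],float))[0]; q=R@np.array(p,float)+np.array(c['tvec'],float).ravel()
    s=q[:2]/q[2]; s=s*(1+c['k1']*(s@s)); f=K(c); return s*f+[c['cx'],c['cy']]
def blobs(c,lo,hi,amin=20,roi=None):
    h=cv2.cvtColor(c['pixels'],cv2.COLOR_BGR2HSV); m=cv2.inRange(h,np.array(lo),np.array(hi))
    n,_,st,ce=cv2.connectedComponentsWithStats(m)
    return [(ce[i].round(1).tolist(),st[i].tolist()) for i in range(1,n) if st[i][4]>=amin]
def togo(p):
    "shift in cm in tool axes from the sensed pose to world p"
    s=sense(); return (np.array(s['ee_rot']).T@(np.array(p)-s['tcp_pos'])*100).round(2)
E
python3 - <<'E'
from h import *
import pickle
s=sense();print(s,tip_reach)
for n in('scene','top','wrist'):
    c=cam(n,n+'0'); print(n,c['fovy'],c['cx'],c['cy'],c['k1'],ray(c,280,210)); pickle.dump(c,open(n+'0.pkl','wb'))
E
```

```text
pics
{'time_s': 0.0, 'joints': array([ 9.05621955e+01,  2.20917619e+01,  3.79027379e-01, -2.81362744e-02,
       -6.84119133e+01, -1.48153744e+01]), 'joint_velocities': array([-0.00316238,  0.06371179,  0.01082561,  0.02412171, -0.15054692,
        0.12181797]), 'effort': array([-7.40115120e-04, -3.90666318e+01,  1.87400794e+01,  4.22002405e+00,
        1.09501585e-02, -1.91329586e-04]), 'tcp_pos': array([0.15373779, 0.60521049, 0.2404461 ]), 'ee_rot': array([[ 9.69172653e-01, -2.46382181e-01, -4.35255763e-04],
       [-2.46382538e-01, -9.69170208e-01, -2.17984741e-03],
       [ 1.15238641e-04,  2.21988792e-03, -9.99997529e-01]]), 'wrist_force': array([0.09218609, 0.11596511, 0.62041493]), 'moment': array([-0.06781005,  0.03492938,  0.00781948]), 'gripper_force': 0.0, 'gripper_width': 0.9982557018548738} 0.019
scene 52.99477248594899 278.32844931930845 208.26526826751095 -0.12101423264435705 (array([1.5057607 , 0.35837016, 0.96657256]), array([-0.72083687, -0.35915783, -0.59278989]))
top 52.170261710392765 273.43549296236165 204.14701627837175 0.03695422956914775 (array([ 0.3177031 , -0.13411565,  1.42798909]), array([ 1.92542820e-01, -2.09277235e-04, -9.81288550e-01]))
wrist 71.00134289514061 275.8583731813037 206.88351124568166 -0.022561984915275092 (array([0.22202517, 0.5877872 , 0.38354913]), array([-0.26498848,  0.0514476 , -0.96287811]))
```

```bash
cd pics; python3 -c "
import cv2
for n in('scene0','top0'): cv2.imwrite(n+'_b.png',cv2.resize(cv2.imread(n+'.png'),(800,600),interpolation=cv2.INTER_CUBIC))"
```

```text
(no output)
```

View pics/scene0_b.png

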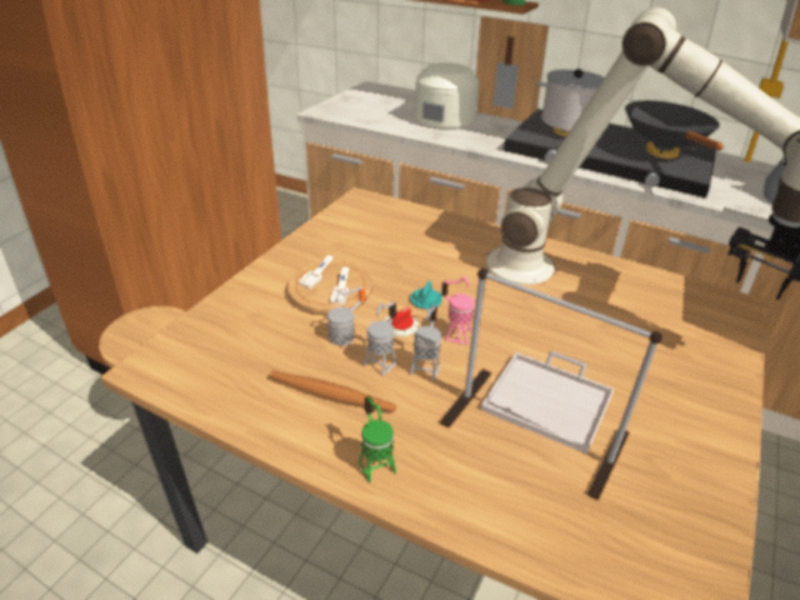

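View pics/top0_b.png

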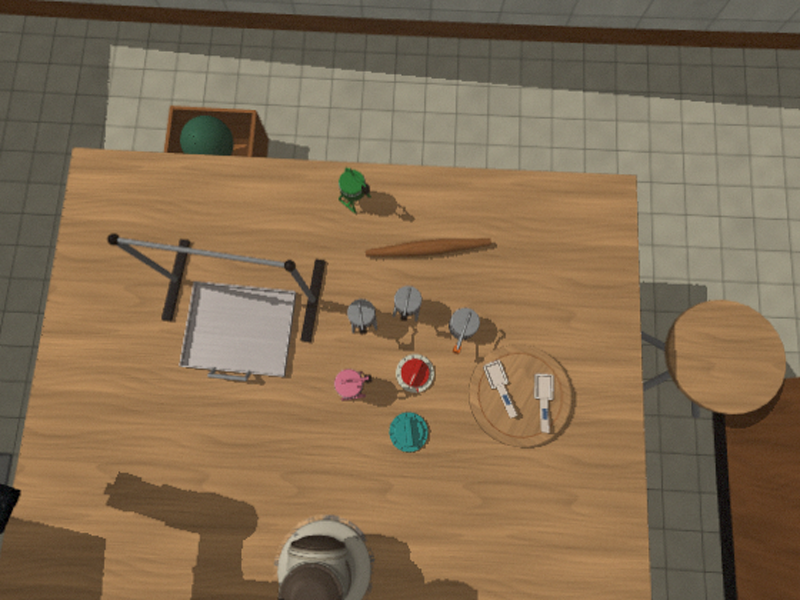

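The scene and top views show, in `top0_b` pixels:

- **Footed infusers:** steel with black grips at (362,315) and (407,300). The green (352,185) and pink (349,383) ones are look-alikes.
- **Plain infuser:** a single orange-gripped one at (464,323).
- **Timer:** red at (415,373). The turquoise one at (409,432) is a look-alike.
- **Tray and stand:** the tray is at (240,330), and the rail runs from (113,239) to (290,266).

Next is one crop to check this choice, plus the measurements.

```bash
python3 - <<'E'
from h import *
import pickle
t=pickle.load(open('top0.pkl','rb'));s=pickle.load(open('scene0.pkl','rb'))
k=.7
P=lambda u,v,z:plane(t,u*k,v*k,z).round(3)
print('footA can',P(362,315,.11),'footB',P(407,300,.11),'plain',P(464,323,.075))
print('rail ends',P(113,239,.335),P(290,266,.335),'timer',P(415,373,.03),'tray cnrs',[P(*q,.02) for q in((195,284),(296,292),(285,376),(181,366))],'handle',P(229,377,.042))
print('pin',P(367,254,.02),P(492,243,.02),'spoons',P(500,388,.03),P(543,400,.03),'tt',P(522,397,.028),'pink',P(349,383,.11))
print('orange',[(b,plane(t,*b[0],.101).round(3)) for b in blobs(t,(5,150,150),(14,255,255),4)] )
print('orange scene',blobs(s,(5,170,150),(14,255,255),6)[:10])
a=cv2.resize(t['pixels'][180:320,220:370],(600,560),interpolation=cv2.INTER_CUBIC)
cv2.imwrite('pics/c1.png',a)
E
```

```text
footA can [ 0.539 -0.053  0.11 ] footB [ 0.577 -0.15   0.11 ] plain [ 0.539 -0.28   0.075]
rail ends [0.619 0.401 0.335] [0.585 0.071 0.335] timer [ 0.426 -0.177  0.03 ] tray cnrs [array([0.607, 0.348, 0.02 ]), array([0.6 , 0.11, 0.02]), array([0.404, 0.118, 0.02 ]), array([0.414, 0.357, 0.02 ])] handle [0.394 0.239 0.042]
pin [ 0.701 -0.05   0.02 ] [ 0.744 -0.346  0.02 ] spoons [ 0.403 -0.369  0.03 ] [ 0.381 -0.466  0.03 ] tt [ 0.385 -0.419  0.028] pink [ 0.391 -0.035  0.11 ]
orange [(([319.5, 243.9], [318, 242, 5, 5, 13]), array([ 0.478, -0.262,  0.101]))]
orange scene [([106.6, 107.7], [54, 0, 113, 213, 7881]), ([130.2, 9.5], [129, 7, 4, 6, 10]), ([128.7, 18.6], [127, 17, 6, 5, 14]), ([132.0, 23.1], [131, 21, 3, 6, 11]), ([146.2, 47.7], [141, 33, 13, 29, 109]), ([151.8, 60.4], [150, 57, 4, 8, 16]), ([144.3, 64.5], [141, 63, 7, 4, 13]), ([152.6, 70.1], [150, 66, 7, 8, 14]), ([154.1, 78.4], [152, 75, 6, 8, 18]), ([162.6, 127.5], [160, 123, 7, 11, 22])]
```

View pics/c1.png

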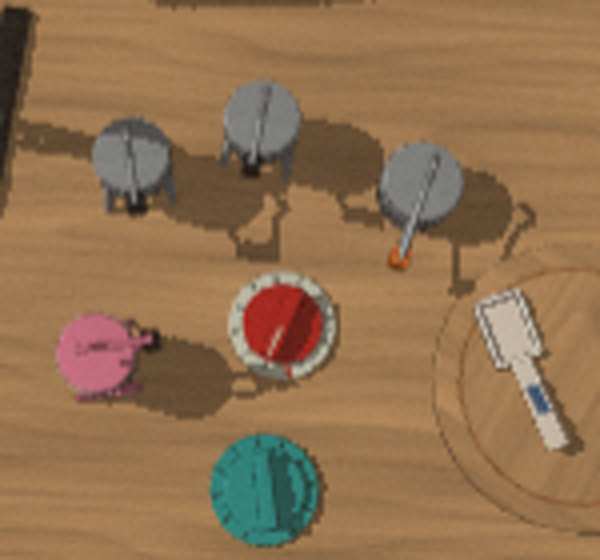

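The crop confirms the choice: footed cans at (130,155) and (262,118) with black grips, and the plain one at (420,185) with its orange grip at (400,258). The timer's zero mark is near (290,370) and its pointer near (275,340). I'll fly over them for a closer look with the wrist camera.

Emit:
arm_command --pt "0 0 0 2.1 2.7 -0.4 -1" --pt "0 0 0 4.2 5.4 -0.8 -1" --pt "0 0 0 6.3 8.1 -1.2 -1" --pt "0 0 0 8.4 10.8 -1.6 -1" --pt "0 0 0 10.5 13.5 -2 -1" --pt "0 0 0 12.6 16.2 -2.4 -1" --pt "0 0 0 14.7 18.9 -2.8 -1" --pt "0 0 0 16.8 21.6 -3 -1"

```text
time_s: 0.82
tcp_pos: [0.2638, 0.3534, 0.2719]
ee_rot: [[0.969, -0.246, 0.0], [-0.246, -0.969, 0.0], [0.0, -0.001, -1.0]]
wrist_force: [0.6, 1.0, 0.0]
gripper_width: 1.0
gripper_force: 0.0
```

Emit:
arm_command --pt "0 0 0 2.1 2.7 -0.4 -1" --pt "0 0 0 4.2 5.4 -0.8 -1" --pt "0 0 0 6.3 8.1 -1.2 -1" --pt "0 0 0 8.4 10.8 -1.6 -1" --pt "0 0 0 10.5 13.5 -2 -1" --pt "0 0 0 12.6 16.2 -2.4 -1" --pt "0 0 0 14.7 18.9 -2.8 -1" --pt "0 0 0 16.8 21.6 -3 -1"

```text
time_s: 1.48
tcp_pos: [0.3733, 0.1027, 0.3022]
ee_rot: [[0.969, -0.246, 0.001], [-0.246, -0.969, 0.001], [0.001, -0.001, -1.0]]
wrist_force: [0.4, 0.1, 0.7]
gripper_width: 0.993
gripper_force: 0.0
```

Emit:
arm_command --pt "0 0 -0.04 2.1 2.7 0 -1" --pt "0 0 -0.08 4.2 5.4 0 -1" --pt "0 0 -0.12 6.3 8.1 0 -1" --pt "0 0 -0.16 8.4 10.8 0 -1" --pt "0 0 -0.2 10.5 13.5 0 -1" --pt "0 0 -0.22 12.6 16.2 0 -1" --pt "0 0 -0.249 14.7 18.9 0 -1" --pt "0 0 -0.249 16.6 21.7 0 -1"

```text
time_s: 2.15
tcp_pos: [0.481, -0.1487, 0.3012]
ee_rot: [[1.0, 0.001, -0.0], [0.001, -1.0, 0.0], [-0.0, -0.0, -1.0]]
wrist_force: [1.4, -0.5, 0.4]
gripper_width: 0.999
gripper_force: 0.0
```

```bash
python3 - <<'E'
from h import *
import pickle
s=sense();print(s['time_s'],s['tcp_pos'],s['ee_rot'].round(3),s['joints'].round(1))
c=cam('wrist'); pickle.dump(c,open('w1.pkl','wb')); cv2.imwrite('pics/w1.png',cv2.resize(c['pixels'],(800,600),interpolation=cv2.INTER_CUBIC))
E
```

```text
2.15 [ 0.48096398 -0.14865315  0.30123323] [[ 1.     0.001 -0.   ]
 [ 0.001 -1.     0.   ]
 [-0.    -0.    -1.   ]] [  1.3   7.8 -10.4  -0.  -71.8  88.7]
```

View pics/w1.png

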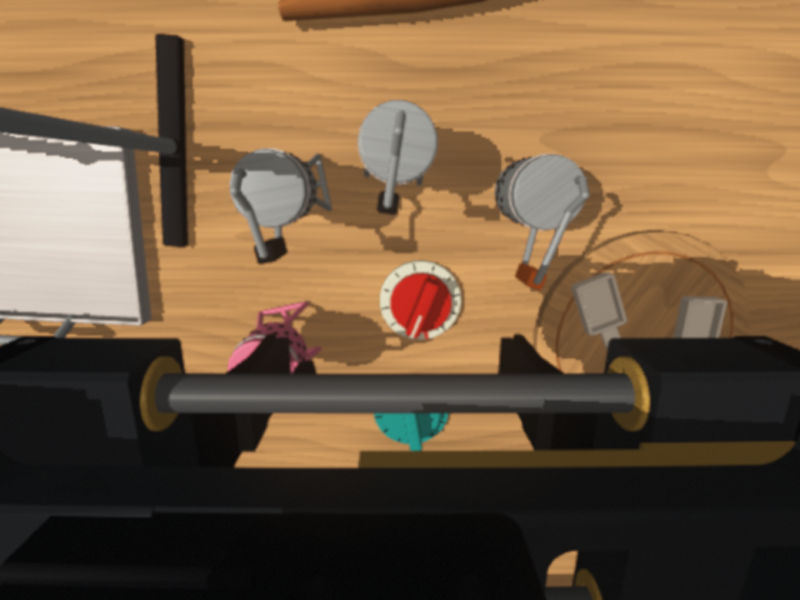

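The wrist view shows footed A's can at (277,190) with its grip at (268,250), and footed B's can at (397,142) with its grip at (388,203). The plain can is at (545,190) with its orange grip at (530,275), and the timer is at (420,302).

```bash
python3 - <<'E'
from h import *
import pickle
c=pickle.load(open('w1.pkl','rb'));t=pickle.load(open('top0.pkl','rb'))
W=lambda u,v,z:plane(c,u*.7,v*.7,z)
g=cv2.GaussianBlur(cv2.cvtColor(c['pixels'],cv2.COLOR_BGR2GRAY),(3,3),0)
ci=cv2.HoughCircles(g,cv2.HOUGH_GRADIENT,1,40,param1=120,param2=15,minRadius=22,maxRadius=34)
ci=[x for x in ci[0].tolist() if 80<x[1]<160 and x[0]>150]
print('circles',[(np.array(x)/.7).round(0).tolist() for x in ci])
for n,(u,v),z in(('A',(275,188),.11),('B',(397,142),.11),('P',(547,190),.075)):
    b=min(ci,key=lambda x:np.hypot(x[0]-u*.7,x[1]-v*.7)); print(n,plane(c,b[0],b[1],z).round(3), W(u,v,z).round(3))
# grips
bl=blobs(c,(0,0,0),(180,255,45),15)
for b,st in bl:
    if b[1]<190 and st[4]<1500: print('dark',(np.array(b)/.7).round(),st,plane(c,*b,.138).round(3))
for b,st in blobs(c,(0,150,60),(14,255,255),15): print('org',(np.array(b)/.7).round(),st,plane(c,*b,.101).round(3))
# top-view dark near grips
for b,st in blobs(t,(0,0,0),(180,255,60),4):
    if 240<b[0]<330 and 190<b[1]<250: print('top dark',b,st,plane(t,*b,.145).round(3))
E
```

```text
circles [[545.0, 194.0, 38.0], [272.0, 191.0, 38.0], [394.0, 141.0, 41.0]]
A [ 0.545 -0.054  0.11 ] [ 0.547 -0.057  0.11 ]
B [ 0.582 -0.148  0.11 ] [ 0.581 -0.151  0.11 ]
P [ 0.543 -0.278  0.075] [ 0.546 -0.279  0.075]
dark [389. 205.] [266, 137, 12, 12, 46] [ 0.536 -0.145  0.138]
dark [274. 249.] [182, 167, 18, 16, 139] [ 0.505 -0.061  0.138]
org [359.   7.] [195, 0, 146, 15, 1406] [ 0.674 -0.123  0.101]
org [684. 276.] [418, 176, 96, 60, 339] [ 0.477 -0.393  0.101]
org [529. 276.] [360, 184, 24, 20, 243] [ 0.476 -0.262  0.101]
org [420. 302.] [274, 192, 42, 46, 1355] [ 0.453 -0.171  0.101]
org [561. 333.] [388, 208, 13, 52, 129] [ 0.425 -0.294  0.101]
top dark [282.8, 221.2] [281, 219, 5, 5, 18] [ 0.535 -0.145  0.145]
top dark [253.9, 230.5] [252, 228, 5, 5, 16] [ 0.502 -0.059  0.145]
```

```bash
cat >> h.py <<'E'
from scipy.spatial.transform import Rotation as Ro
def pose(th,psi):
    a,b=np.radians([th,psi]);ca,sa,cb,sb=np.cos(a),np.sin(a),np.cos(b),np.sin(b)
    return np.array([[ca*cb,sb,sa*cb],[ca*sb,-cb,sa*sb],[sa,0,-ca]])
def plan(goals,cur=None):
    "goals: (p,tilt,yaw) chain; prints rotvec and cm shift of each leg from the one before"
    if cur is None:
        s=sense(); cur=(s['tcp_pos'],s['ee_rot'])
    p0,R0=map(np.array,cur)
    for p,th,psi in goals:
        R=pose(th,psi); r=Ro.from_matrix(R0.T@R).as_rotvec(); d=R0.T@(np.array(p)-p0)*100
        print('rot',r.round(3),'cm',d.round(2),'rows>=%.1f'%max(np.linalg.norm(d)/4.17,np.degrees(np.linalg.norm(r))/7.16)); p0,R0=np.array(p),R
E
python3 - <<'E'
from h import *
g=np.array([.504,-.060,.139]); 
z=pose(35,7)[:,2]
plan([(g-.1*z,35,7),(g,35,7),(g+[0,0,.25],35,7)])
E
```

```text
rot [ 0.041  0.611 -0.121] cm [-3.57 -8.56  7.97] rows>=5.0
rot [0. 0. 0.] cm [-0. -0. 10.] rows>=2.4
rot [0. 0. 0.] cm [ 14.34   0.   -20.48] rows>=6.0
```

Emit:
arm_command --pt "0.007 0.1 -0.02 -0.6 -1.4 1.3 -0.3" --pt "0.014 0.2 -0.04 -1.2 -2.8 2.6 -0.3" --pt "0.02 0.3 -0.06 -1.8 -4.2 4 -0.3" --pt "0.027 0.4 -0.08 -2.4 -5.7 5.3 -0.3" --pt "0.034 0.5 -0.1 -3 -7.1 6.6 -0.3" --pt "0.041 0.611 -0.121 -3.6 -8.6 8 -0.3" --pt "0.041 0.611 -0.121 -3.6 -8.6 8 -0.3" --pt "0.041 0.611 -0.121 -3.6 -8.6 8 -0.3"

```text
time_s: 2.87
tcp_pos: [0.4375, -0.0623, 0.2157]
ee_rot: [[0.82, 0.126, 0.559], [0.104, -0.992, 0.071], [0.564, 0.0, -0.826]]
wrist_force: [-0.9, -0.9, -0.2]
gripper_width: 0.657
gripper_force: 0.0
```

```bash
python3 - <<'E'
from h import *
import pickle
s=sense();print(s['time_s'],s['tcp_pos'],s['joints'].round(1)); print(togo([.504,-.060,.139]))
c=cam('wrist'); pickle.dump(c,open('w2.pkl','wb')); cv2.imwrite('pics/w2.png',c['pixels'])
for p in([.504,-.06,.136],[.545,-.055,.11],[.536,-.145,.138]): print(proj(c,p).round())
E
```

```text
2.8667 [ 0.43746114 -0.0623355   0.21571678] [ 13.9  -8.6 -55.7  23.3  -9.6  61.5]
[ 1.15  0.61 10.07]
[283. 201.]
[282. 171.]
[383. 177.]
```

View pics/w2.png

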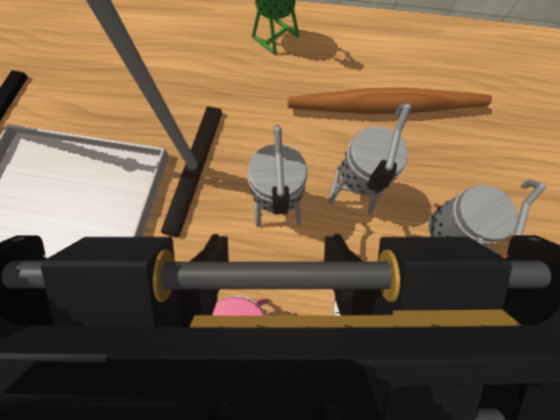

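The view shows A's grip at (281,199) and B's at (384,176), both within 2 px of where I predicted. Joint 5 is at its range end, so I'll use a smaller tilt.

```bash
python3 - <<'E'
from h import *
g=np.array([.504,-.060,.139]); z=pose(18,7)[:,2]
plan([(g-.08*z,18,7)])
E
```

```text
rot [-0.004 -0.293  0.004] cm [2.82 0.65 2.47] rows>=2.3
```

Emit:
arm_command --pt "-0.001 -0.1 0.001 0.9 0.2 0.8 -0.3" --pt "-0.003 -0.2 0.003 1.9 0.4 1.7 -0.3" --pt "-0.004 -0.293 0.004 2.8 0.6 2.5 -0.3" --pt "-0.004 -0.293 0.004 2.8 0.6 2.5 -0.3" --pt "-0.004 -0.293 0.004 2.8 0.6 2.5 -0.3"

```text
time_s: 3.33
tcp_pos: [0.4866, -0.0612, 0.2186]
ee_rot: [[0.941, 0.12, 0.316], [0.113, -0.993, 0.04], [0.318, -0.002, -0.948]]
wrist_force: [-1.6, 0.3, -1.7]
gripper_width: 0.654
gripper_force: 0.0
```

```bash
python3 - <<'E'
from h import *
s=sense();print(s['time_s'],s['tcp_pos'],s['joints'].round(1)); g=[.504,-.060,.139]
plan([(g,18,7),(np.array(g)+[0,0,.25],18,7)])
E
```

```text
3.3333 [ 0.48664977 -0.06116717  0.21864548] [ 12.9   1.9 -32.9   3.  -36.7  81.8]
rot [-0.002 -0.01  -0.003] cm [-0.89  0.11  8.1 ] rows>=2.0
rot [0. 0. 0.] cm [  7.73   0.   -23.78] rows>=6.0
```

Emit:
arm_command --pt "0 0 0 -0.9 0.1 2 -0.3" --pt "0 0 0 -0.9 0.1 4 -0.3" --pt "0 0 0 -0.9 0.1 6 -0.3" --pt "0 0 0 -0.9 0.1 8.1 -0.3" --pt "0 0 0 -0.9 0.1 8.1 -0.3" --pt "0 0 0 -0.9 0.1 8.1 0.4" --pt "0 0 0 -0.9 0.1 8.1 1" --pt "0 0 0 -0.9 0.1 8.1 1"

```text
time_s: 4.0
tcp_pos: [0.4998, -0.0609, 0.1391]
ee_rot: [[0.942, 0.12, 0.314], [0.114, -0.993, 0.039], [0.317, -0.001, -0.949]]
wrist_force: [0.1, 0.8, -0.3]
gripper_width: 0.503
gripper_force: 0.0
```

Emit:
arm_command --pt "0 0 0 0 0 0 1" --pt "0 0 0 0 0 0 1" --pt "0 0 0 0 0 0 1" --pt "0 0 0 0 0 0 1"

```text
time_s: 4.33
tcp_pos: [0.4993, -0.061, 0.1379]
ee_rot: [[0.942, 0.12, 0.312], [0.114, -0.993, 0.039], [0.315, -0.001, -0.949]]
wrist_force: [-0.7, 0.3, 0.1]
gripper_width: 0.205
gripper_force: 0.2
```

```bash
python3 - <<'E'
from h import *
import pickle
s=sense();print(s['time_s'],s['tcp_pos'],s['gripper_width']*87,s['wrist_force'])
c=cam('wrist'); pickle.dump(c,open('w3.pkl','wb'));t=cam('top');pickle.dump(t,open('t3.pkl','wb')); 
cv2.imwrite('pics/w3.png',c['pixels'])
E
```

```text
4.3333 [ 0.49929632 -0.06098737  0.1379321 ] 17.83449947403704 [-0.6967205   0.2861127   0.06205461]
```

View pics/w3.png

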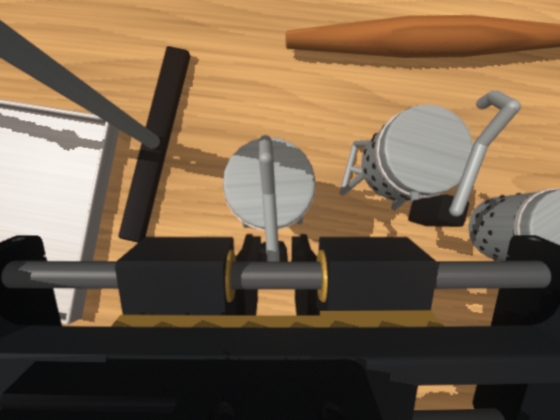

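The jaws straddle the black grip at (270,250) below the can. I'll finish closing and lift.

Emit:
arm_command --pt "0 0 0 0 0 0 1" --pt "0 0 0 0 0 0 1" --pt "0 0 0 0 0 0 1" --pt "0 0 0 0.6 0 -1.9 1" --pt "0 0 0 1.5 0 -4.7 1" --pt "0 0 0 2.4 0 -7.6 1" --pt "0 0 0 3.7 0 -11.4 1" --pt "0 0 0 3.7 0 -11.4 1"

```text
time_s: 5.1
tcp_pos: [0.5029, -0.0609, 0.2658]
ee_rot: [[0.937, 0.122, 0.326], [0.115, -0.993, 0.04], [0.329, 0.001, -0.944]]
wrist_force: [1.4, -0.3, 0.7]
gripper_width: 0.16
gripper_force: 29.9
```

Emit:
arm_command --pt "0 0 0 0.9 0 -2.8 1" --pt "0 0 0 1.8 0 -5.7 1" --pt "0 0 0 2.8 0 -8.5 1" --pt "0 0 0 3.7 0 -11.4 1" --pt "0 0 0 4 0 -12.4 1" --pt "0 0 0 4 0 -12.4 1"

```text
time_s: 5.6
tcp_pos: [0.4987, -0.0613, 0.3905]
ee_rot: [[0.941, 0.12, 0.317], [0.114, -0.993, 0.039], [0.319, -0.001, -0.948]]
wrist_force: [0.3, 1.3, -1.6]
gripper_width: 0.156
gripper_force: 29.9
```

```bash
python3 - <<'E'
from h import *
import pickle
s=sense();print(s['time_s'],s['tcp_pos'],s['gripper_width']*87,s['wrist_force'],s['gripper_force'],s['joints'].round(1))
a=[]
for n in('wrist','scene'):
    c=cam(n); pickle.dump(c,open(n+'4.pkl','wb')); a.append(c['pixels'])
cc=cam('top');pickle.dump(cc,open('top4.pkl','wb'))
p=proj(cc,s['tcp_pos']).astype(int);print(p); q=proj(pickle.load(open('scene4.pkl','rb')),s['tcp_pos']).astype(int);print(q)
x0,y0=q[0]-70,q[1]-60
x0,y0=max(x0,0),max(y0,0)
w=cv2.resize(a[0],(400,300)); b=cv2.resize(a[1][y0:y0+105,x0:x0+140],(400,300),interpolation=cv2.INTER_CUBIC)
cv2.imwrite('pics/m4.png',np.hstack([w,b])); print(x0,y0)
E
```

```text
5.6 [ 0.49872763 -0.06134425  0.39053923] 13.532842063751213 [ 0.27215551  1.29849144 -1.59903559] 29.899177600163966 [ 12.6  -3.6 -12.7   2.  -62.4  83.7]
[249 217]
[307 148]
237 88
```

View pics/m4.png

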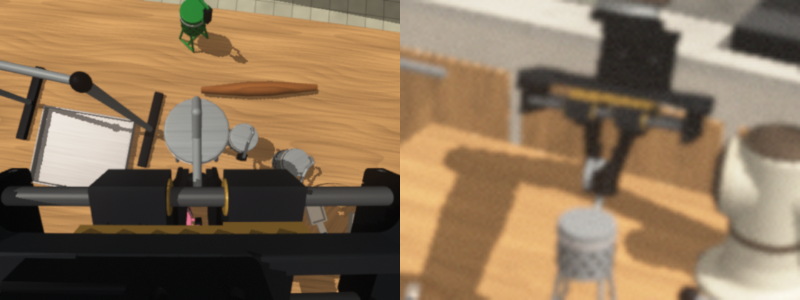

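The infuser is held upright, with its can top at (196,131) in the left half. The rail end ball is at (80,82) there. Next I measure the seat relative to the TCP and refine the rail.

```bash
python3 - <<'E'
from h import *
import pickle
s=sense()
for f,z,lo,hi in(('w3',.11,38,52),('wrist4',.11+.2526,38,52)):
    c=pickle.load(open(f+'.pkl','rb')); g=cv2.GaussianBlur(cv2.cvtColor(c['pixels'],cv2.COLOR_BGR2GRAY),(3,3),0)
    ci=cv2.HoughCircles(g,cv2.HOUGH_GRADIENT,1,40,param1=120,param2=12,minRadius=lo,maxRadius=hi)
    b=min(ci[0].tolist(),key=lambda x:np.hypot(x[0]-272,x[1]-184)); print(f,b,plane(c,b[0],b[1],z).round(4))
c=pickle.load(open('wrist4.pkl','rb'));t=pickle.load(open('top4.pkl','rb'));sc=pickle.load(open('scene4.pkl','rb'))
for z in(.330,.335,.34): print(z,plane(c,112,115,z).round(3))
# balls: dark round blobs
for n,cc in(('w',c),('t',t),('s',sc)):
  for b,st in blobs(cc,(0,0,0),(180,255,50),8):
    if st[4]<900 and (n!='s' or 200<b[1]<330 and b[0]>300) and (n!='t' or b[1]>140 and b[1]<300): print(n,b,st)
E
```

```text
w3 [268.5, 182.5, 45.5] [ 0.5464 -0.0507  0.11  ]
wrist4 [271.5, 178.5, 49.20000076293945] [ 0.5488 -0.0526  0.3626]
0.33 [0.588 0.076 0.33 ]
0.335 [0.587 0.073 0.335]
0.34 [0.585 0.07  0.34 ]
w [289.9, 21.5] [285, 11, 11, 22, 192]
w [284.1, 36.0] [282, 34, 5, 5, 17]
w [265.4, 40.1] [264, 39, 4, 3, 11]
w [278.4, 41.5] [273, 39, 12, 6, 33]
w [270.2, 44.3] [268, 43, 5, 4, 15]
w [265.8, 47.0] [264, 46, 4, 3, 10]
w [274.6, 47.1] [273, 46, 4, 3, 11]
w [113.2, 114.9] [98, 101, 32, 28, 693]
w [337.0, 219.2] [332, 214, 14, 10, 78]
w [295.3, 251.0] [281, 235, 29, 28, 590]
w [277.6, 309.4] [273, 305, 10, 10, 82]
t [79.0, 167.1] [76, 164, 7, 7, 37]
t [129.2, 170.3] [126, 168, 7, 5, 20]
t [122.7, 200.2] [115, 177, 16, 47, 221]
t [202.3, 185.8] [199, 183, 7, 7, 38]
t [221.7, 194.6] [217, 182, 10, 28, 159]
t [257.6, 218.1] [206, 205, 85, 33, 857]
```

```bash
cat >> h.py <<'E'
MID=np.array([.602,.2365,.335]); YS=-5.6
SX=np.array([np.cos(np.radians(YS)),np.sin(np.radians(YS)),0]); SY=np.array([-SX[1],SX[0],0])
def st(x,y,z): return np.array([MID[0],MID[1],0])+SX*x+SY*y+[0,0,z]
E
python3 - <<'E'
from h import *
import pickle
t=pickle.load(open('top4.pkl','rb'));print(plane(t,79,167.1,.335),plane(t,202.3,185.8,.335))
f=.050
print(st(-f,.085,.31))
plan([([.44,.07,.36],18,YS),(st(-f-.075,.085,.36),18,YS),(st(-f-.003,.085,.345),18,YS),(st(-f-.003,.085,.3105),18,YS)])
E
```

```text
[0.61913472 0.40092658 0.335     ] [0.58598047 0.07276711 0.335     ]
[0.56053318 0.32597347 0.31      ]
rot [-0.069 -0.     0.207] cm [ -4.64 -13.72   1.15] rows>=3.5
rot [0. 0. 0.] cm [  1.9  -26.65   0.62] rows>=6.4
rot [0. 0. 0.] cm [6.38 0.   3.65] rows>=1.8
rot [0. 0. 0.] cm [-1.07  0.    3.28] rows>=0.8
```

Emit:
arm_command --pt "-0.012 0 0.035 -0.8 -2.3 0.2 1" --pt "-0.023 0 0.07 -1.6 -4.6 0.4 1" --pt "-0.035 0 0.104 -2.3 -6.9 0.6 1" --pt "-0.046 0 0.138 -3.1 -9.2 0.8 1" --pt "-0.058 0 0.173 -3.9 -11.5 1 1" --pt "-0.069 0 0.207 -4.6 -13.7 1.1 1"

```text
time_s: 6.25
tcp_pos: [0.4396, 0.0701, 0.36]
ee_rot: [[0.946, -0.099, 0.308], [-0.094, -0.995, -0.033], [0.31, 0.002, -0.951]]
wrist_force: [0.3, -0.4, -2.2]
gripper_width: 0.157
gripper_force: 30.0
```

Emit:
arm_command --pt "0 0 0 0.2 -3.3 0.1 1" --pt "0 0 0 0.4 -7 0.2 1" --pt "0 0 0 0.7 -11 0.3 1" --pt "0 0 0 1 -15 0.4 1" --pt "0 0 0 1.3 -19 0.5 1" --pt "0 0 0 1.6 -23 0.6 1" --pt "0 0 0 1.9 -26.6 0.6 1" --pt "0 0 0 1.9 -26.6 0.6 1"

```text
time_s: 6.92
tcp_pos: [0.4876, 0.3382, 0.3588]
ee_rot: [[0.946, -0.093, 0.31], [-0.087, -0.996, -0.032], [0.311, 0.003, -0.95]]
wrist_force: [0.1, -0.2, -1.4]
gripper_width: 0.162
gripper_force: 30.0
```

```bash
python3 - <<'E'
from h import *
import pickle
s=sense();print(s['time_s'],s['tcp_pos'],s['joints'].round(1)); R=s['ee_rot'];print(np.degrees(np.arctan2(R[1,0],R[0,0])))
c=cam('wrist'); pickle.dump(c,open('w5.pkl','wb')); cv2.imwrite('pics/w5.png',c['pixels'])
f=.050;plan([(st(-f-.003,.085,.345),18,YS),(st(-f-.003,.085,.3105),18,YS)])
print('rail proj',[proj(c,st(0,y,.335)).round().tolist() for y in(-.165,0,.085,.165)])
E
```

```text
6.9167 [0.487608   0.33818895 0.35875985] [ 57.8   9.2  -9.2  18.  -64.5  20.1]
-5.252829721101049
rot [ 0.004 -0.001  0.004] cm [6.35 0.22 3.53] rows>=1.7
rot [0. 0. 0.] cm [-1.07  0.    3.28] rows>=0.8
rail proj [[658.0, 72.0], [417.0, 65.0], [284.0, 64.0], [159.0, 63.0]]
```

View pics/w5.png

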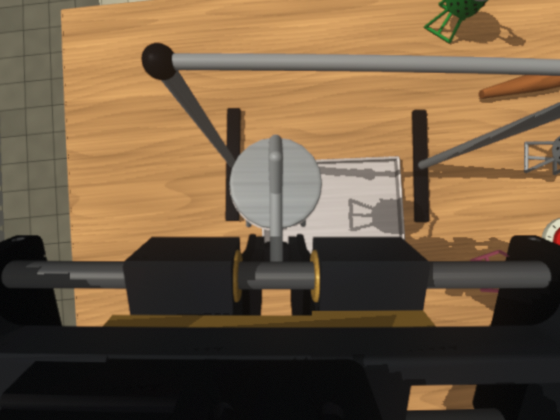

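The rail shows at row ~64 with its ball at (158,61), matching the predicted (159,63). Now over the rail and down.

Emit:
arm_command --pt "0 0 0 1.6 0.1 0.7 1" --pt "0 0 0 3.2 0.1 1.5 1" --pt "0 0 0 4.8 0.2 2.3 1" --pt "0 0 0 6.4 0.2 3.2 1" --pt "0 0 0 6.4 0.2 3.4 1" --pt "0 0 0 6.4 0.2 3.4 1" --pt "0 0 0 6.4 0.2 3.4 1"

```text
time_s: 7.55
tcp_pos: [0.5573, 0.3226, 0.3496]
ee_rot: [[0.946, -0.098, 0.31], [-0.093, -0.995, -0.032], [0.312, 0.002, -0.95]]
wrist_force: [-0.2, 0.6, -1.1]
gripper_width: 0.155
gripper_force: 30.0
```

```bash
python3 - <<'E'
from h import *
import pickle
s=sense();print(s['time_s'],s['tcp_pos'],s['wrist_force'])
f=.050;plan([(st(-f-.002,.085,.3105),18,YS)])
E
```

```text
7.55 [0.55729458 0.32257116 0.3496284 ] [-0.17519155  0.64128645 -1.12185567]
rot [ 0.002 -0.003 -0.   ] cm [-1.14 -0.38  3.74] rows>=0.9
```

Emit:
arm_command --pt "0 0 0 -0.3 -0.1 0.9 1" --pt "0 0 0 -0.6 -0.2 1.8 1" --pt "0 0 0 -0.8 -0.2 2.4 1" --pt "0 0 0 -0.9 -0.2 2.8 1" --pt "0 0 0 -1 -0.2 3.2 1" --pt "0 0 0 -1.1 -0.2 3.5 1" --pt "0 0 0 -1.1 -0.2 3.5 1"

```text
time_s: 8.13
tcp_pos: [0.5591, 0.3258, 0.3143]
ee_rot: [[0.945, -0.097, 0.313], [-0.092, -0.995, -0.03], [0.315, -0.001, -0.949]]
wrist_force: [5.3, 0.8, -2.5]
gripper_width: 0.157
gripper_force: 30.0
```

```bash
python3 - <<'E'
from h import *
import pickle
s=sense();print(s['time_s'],s['tcp_pos'],s['wrist_force'])
c=cam('wrist'); pickle.dump(c,open('w6.pkl','wb')); cv2.imwrite('pics/w6.png',c['pixels'][:300])
E
```

```text
8.1333 [0.55911478 0.32579014 0.31427622] [ 5.30595825  0.76181993 -2.46682696]
```

View pics/w6.png

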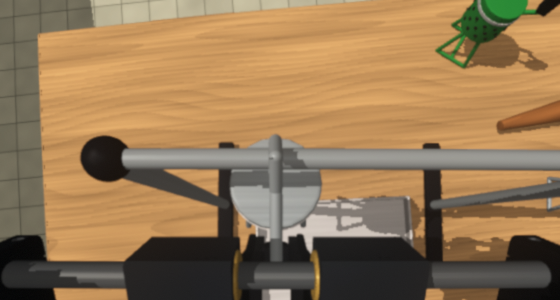

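The wire crosses over the rail at (276,155) with the tip on the far side. The +x force says the hook is about 2 mm too far back, so I'll nudge it forward and lower it.

Emit:
arm_command --pt "0 0 0 0.25 0 0.1 1" --pt "0 0 0 0.2 0 0.25 1" --pt "0 0 0 0.15 0 0.4 1" --pt "0 0 0 0.1 0 0.55 1" --pt "0 0 0 0.1 0 0.55 1"

```text
time_s: 8.6
tcp_pos: [0.5615, 0.3254, 0.3097]
ee_rot: [[0.945, -0.097, 0.313], [-0.092, -0.995, -0.03], [0.314, -0.001, -0.949]]
wrist_force: [1.5, 0.4, 0.6]
gripper_width: 0.156
gripper_force: 30.0
```

Seated: the load is off the wrist. Release and back away along the tool axis.

Emit:
arm_command --pt "0 0 0 0 0 0 0.6" --pt "0 0 0 0 0 0 0.3" --pt "0 0 0 0 0 0 0" --pt "0 0 0 0 0 0 -0.3" --pt "0 0 0 0 0 0 -0.3" --pt "0 0 0 -0.5 0 -2.5 -0.3" --pt "0 0 0 -1 0 -6 -0.3" --pt "0 0 0 -2 0 -9 -0.3"

```text
time_s: 9.27
tcp_pos: [0.5143, 0.3297, 0.3896]
ee_rot: [[0.945, -0.098, 0.312], [-0.093, -0.995, -0.031], [0.314, 0.001, -0.949]]
wrist_force: [0.0, 1.0, 1.1]
gripper_width: 0.617
gripper_force: 0.0
```

Emit:
arm_command --pt "0 0 0 -4 0 -2 -0.3" --pt "0 0 0 -7 0 -3 -0.3" --pt "0 0 0 -7 0 -3 -0.3" --pt "0 0 0 -7 0 -3 -0.3"

```text
time_s: 9.6
tcp_pos: [0.4375, 0.3376, 0.396]
ee_rot: [[0.945, -0.095, 0.313], [-0.09, -0.996, -0.028], [0.314, -0.002, -0.949]]
wrist_force: [-0.1, -0.7, -0.4]
gripper_width: 0.65
gripper_force: 0.0
```

```bash
python3 - <<'E'
from h import *
import pickle
s=sense();print(s['time_s'],s['tcp_pos'],s['wrist_force'],s['joints'].round())
c=cam('wrist'); pickle.dump(c,open('w7.pkl','wb')); sc=cam('scene');pickle.dump(sc,open('s7.pkl','wb'))
b=cv2.resize(sc['pixels'][170:370,270:500],(460,400),interpolation=cv2.INTER_CUBIC)
a=cv2.resize(c['pixels'][:300],(340,182)); o=np.zeros((400,800,3),np.uint8);o[:,:460]=b;o[:182,460:]=a;cv2.imwrite('pics/m7.png',o)
# plans for B
g=np.array([.536,-.145,.138]); z=pose(18,-5)[:,2]
plan([([.42,.05,.40],18,YS),(g-.09*z,18,-5),(g,18,-5)])
E
```

```text
9.6 [0.4375377  0.33756869 0.39603673] [-0.05547986 -0.66434653 -0.37149727] [ 63.   5. -10.  18. -70.  16.]
rot [-0.    -0.005  0.   ] cm [ 1.02 28.79 -0.2 ] rows>=6.9
rot [ 0.003 -0.    -0.01 ] cm [ 4.69 18.3  20.07] rows>=6.6
rot [0. 0. 0.] cm [0. 0. 9.] rows>=2.2
```

View pics/m7.png

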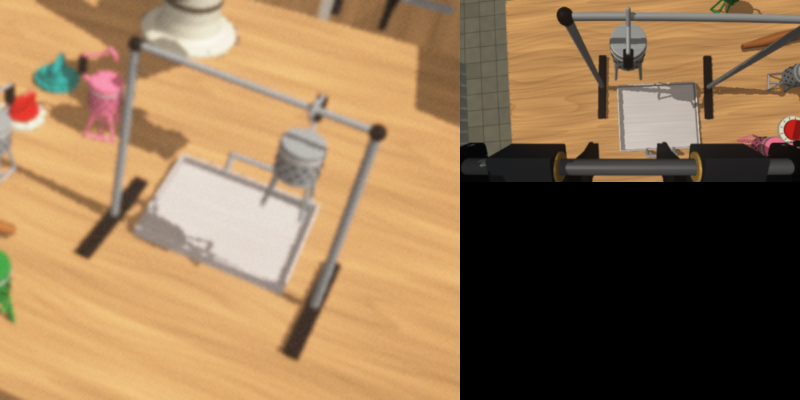

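Footed A hangs freely on the rail at (315,110). Footed B is next.

Emit:
arm_command --pt "0 0 0 0.1 3.5 0 -0.3" --pt "0 0 0 0.3 7.5 0 -0.3" --pt "0 0 0 0.4 11.5 0 -0.3" --pt "0 0 0 0.6 15.5 0 -0.3" --pt "0 0 0 0.7 19.5 -0.1 -0.3" --pt "0 0 0 0.8 23.5 -0.1 -0.3" --pt "0 0 0 1 27 -0.2 -0.3" --pt "0 0 0 1 28.8 -0.2 -0.3"

```text
time_s: 10.37
tcp_pos: [0.4193, 0.0464, 0.4004]
ee_rot: [[0.945, -0.101, 0.312], [-0.096, -0.995, -0.032], [0.314, -0.0, -0.949]]
wrist_force: [0.6, 0.3, 0.8]
gripper_width: 0.648
gripper_force: 0.0
```

Emit:
arm_command --pt "0 0 -0.01 0.6 2.3 2.5 -0.3" --pt "0 0 -0.01 1.2 4.6 5 -0.3" --pt "0 0 -0.01 1.8 7 7.5 -0.3" --pt "0 0 -0.01 2.4 9.3 10 -0.3" --pt "0 0 -0.01 3 11.7 12.8 -0.3" --pt "0 0 -0.01 3.7 14 15.4 -0.3" --pt "0 0 -0.01 4.3 16.4 18 -0.3" --pt "0 0 -0.01 4.7 18.3 20 -0.3"

```text
time_s: 11.03
tcp_pos: [0.5088, -0.1458, 0.222]
ee_rot: [[0.947, -0.091, 0.309], [-0.086, -0.996, -0.032], [0.311, 0.003, -0.951]]
wrist_force: [0.1, 0.4, 0.1]
gripper_width: 0.648
gripper_force: 0.0
```

```bash
python3 - <<'E'
from h import *
import pickle
s=sense();print(s['time_s'],s['tcp_pos'],s['joints'].round())
c=cam('wrist'); pickle.dump(c,open('w8.pkl','wb'))
print('proj',proj(c,[.536,-.145,.138]).round())
for b,st in blobs(c,(0,0,0),(180,255,45),30):
    if b[1]<250 and st[4]<1200: print(b,st,plane(c,*b,.138).round(4))
g=cv2.GaussianBlur(cv2.cvtColor(c['pixels'],cv2.COLOR_BGR2GRAY),(3,3),0)
ci=cv2.HoughCircles(g,cv2.HOUGH_GRADIENT,1,40,param1=120,param2=12,minRadius=25,maxRadius=50)
print([(b,plane(c,b[0],b[1],.11).round(3)) for b in ci[0].tolist() if np.hypot(b[0]-275,b[1]-175)<60])
g=np.array([.536,-.145,.138]); plan([(g,18,-5)])
E
```

```text
11.0333 [ 0.5088338  -0.14583382  0.22203553] [  3.   6. -29.   5. -38.  79.]
proj [271. 217.]
[275.2, 215.0] [270, 208, 8, 14, 41] [ 0.5374 -0.1484  0.138 ]
[([321.5, 191.5, 49.400001525878906], array([ 0.556, -0.193,  0.11 ])), ([270.5, 166.5, 34.099998474121094], array([ 0.583, -0.148,  0.11 ]))]
rot [ 0.005  0.005 -0.005] cm [ 0.19 -0.51  8.48] rows>=2.0
```

Emit:
arm_command --pt "0 0 0 0.1 -0.2 2 -0.3" --pt "0 0 0 0.1 -0.3 4 -0.3" --pt "0 0 0 0.2 -0.3 6 -0.3" --pt "0 0 0 0.2 -0.3 7.6 -0.3" --pt "0 0 0 0.2 -0.3 8.5 -0.3" --pt "0 0 0 0.2 -0.3 8.5 0.1" --pt "0 0 0 0.2 -0.3 8.5 0.6" --pt "0 0 0 0.2 -0.3 8.5 1"

```text
time_s: 11.75
tcp_pos: [0.5378, -0.1429, 0.1455]
ee_rot: [[0.946, -0.088, 0.313], [-0.083, -0.996, -0.031], [0.315, 0.003, -0.949]]
wrist_force: [0.3, -0.5, -0.0]
gripper_width: 0.504
gripper_force: 0.0
```

Emit:
arm_command --pt "0 0 0 0 0 0 1" --pt "0 0 0 0 0 0 1" --pt "0 0 0 0 0 0 1" --pt "0 0 0 0 0 0 1" --pt "0 0 0 0 0 0 1" --pt "0 0 0 0 0 0 1" --pt "0 0 0 0 0 0 1"

```text
time_s: 12.33
tcp_pos: [0.5373, -0.1425, 0.1452]
ee_rot: [[0.946, -0.088, 0.313], [-0.082, -0.996, -0.03], [0.314, 0.003, -0.949]]
wrist_force: [-2.5, 0.5, 3.9]
gripper_width: 0.158
gripper_force: 29.4
```

```bash
python3 - <<'E'
from h import *
import pickle
s=sense();print(s['time_s'],s['tcp_pos'],s['gripper_width']*87,s['gripper_force'])
c=cam('wrist'); pickle.dump(c,open('w9.pkl','wb'))
g=cv2.GaussianBlur(cv2.cvtColor(c['pixels'],cv2.COLOR_BGR2GRAY),(3,3),0)
ci=cv2.HoughCircles(g,cv2.HOUGH_GRADIENT,1,40,param1=120,param2=12,minRadius=38,maxRadius=54)
print([(b,plane(c,b[0],b[1],.11).round(4)) for b in ci[0].tolist() if np.hypot(b[0]-272,b[1]-184)<50])
p=s['tcp_pos'];plan([(p+[0,0,.24],18,-5),([.44,.0,.37],18,YS),(st(-.05-.075,-.085,.36),18,YS)])
E
```

```text
12.3333 [ 0.53734336 -0.14254711  0.14518692] 13.723011822311214 29.351650094613433
[([274.5, 187.5, 46.599998474121094], array([ 0.583, -0.146,  0.11 ]))]
rot [ 0.003 -0.005  0.   ] cm [  7.54   0.07 -22.79] rows>=5.8
rot [-0.003  0.     0.01 ] cm [-10.87 -13.35  -1.94] rows>=4.2
rot [0. 0. 0.] cm [  0.94 -16.62   1.36] rows>=4.0
```

Emit:
arm_command --pt "0 0 0 0.7 0 -2 1" --pt "0 0 0 1.6 0 -5 1" --pt "0 0 0 2.8 0 -8.5 1" --pt "0 0 0 3.9 0 -12 1" --pt "0 0 0 5.1 0 -15.5 1" --pt "0 0 0 6.2 0 -19 1" --pt "0 0 0 7.5 0 -22.8 1" --pt "0 0 0 7.5 0 -22.8 1"

```text
time_s: 13.05
tcp_pos: [0.5401, -0.1425, 0.3945]
ee_rot: [[0.941, -0.087, 0.328], [-0.081, -0.996, -0.033], [0.33, 0.004, -0.944]]
wrist_force: [0.7, 0.2, 1.2]
gripper_width: 0.155
gripper_force: 29.9
```

Emit:
arm_command --pt "0 0 0 -1.6 -2 -0.3 1" --pt "0 0 0 -3.6 -4.5 -0.6 1" --pt "0 0 0.01 -5.8 -7.1 -1 1" --pt "0 0 0.01 -8 -9.7 -1.4 1" --pt "0 0 0.01 -9.6 -11.8 -1.7 1" --pt "0 0 0.01 -10.9 -13.4 -1.9 1"

```text
time_s: 13.55
tcp_pos: [0.4379, 0.0022, 0.3668]
ee_rot: [[0.946, -0.097, 0.31], [-0.092, -0.995, -0.03], [0.312, -0.0, -0.95]]
wrist_force: [-0.2, 1.0, -1.6]
gripper_width: 0.158
gripper_force: 29.9
```

Emit:
arm_command --pt "0 0 0 0.1 -2.4 0.2 1" --pt "0 0 0 0.3 -5 0.4 1" --pt "0 0 0 0.4 -8 0.6 1" --pt "0 0 0 0.6 -11 0.9 1" --pt "0 0 0 0.8 -14 1.1 1" --pt "0 0 0 0.9 -16.6 1.3 1" --pt "0 0 0 0.9 -16.6 1.3 1"

```text
time_s: 14.13
tcp_pos: [0.4689, 0.1689, 0.3566]
ee_rot: [[0.946, -0.093, 0.31], [-0.088, -0.996, -0.03], [0.312, 0.001, -0.95]]
wrist_force: [0.1, -0.1, -2.8]
gripper_width: 0.155
gripper_force: 29.9
```

```bash
python3 - <<'E'
from h import *
import pickle
s=sense();print(s['time_s'],s['tcp_pos'],s['gripper_width']*87)
c=cam('wrist'); pickle.dump(c,open('w10.pkl','wb'))
g=cv2.GaussianBlur(cv2.cvtColor(c['pixels'],cv2.COLOR_BGR2GRAY),(3,3),0)
ci=cv2.HoughCircles(g,cv2.HOUGH_GRADIENT,1,40,param1=120,param2=12,minRadius=38,maxRadius=54)
q=[plane(c,b[0],b[1],s['tcp_pos'][2]-.0352) for b in ci[0].tolist() if np.hypot(b[0]-272,b[1]-184)<50]
print([((x-s['tcp_pos'])@SX,(x-s['tcp_pos'])@SY) for x in q])
f=.046;plan([(st(-f,-.085,.356),18,YS),(st(-f,-.085,.317),18,YS)])
E
```

```text
14.1333 [0.46893332 0.16892738 0.35658708] 13.505796296188185
[(np.float64(0.042983550657658715), np.float64(0.000169807610992029))]
rot [ 0.001 -0.002  0.003] cm [7.62 0.31 2.55] rows>=1.9
rot [0. 0. 0.] cm [-1.21  0.    3.71] rows>=0.9
```

Emit:
arm_command --pt "0 0 0 1.7 0.1 0.5 1" --pt "0 0 0 3.6 0.2 1.2 1" --pt "0 0 0 5.5 0.3 1.8 1" --pt "0 0 0 7 0.3 2.4 1" --pt "0 0 0 7.7 0.3 2.6 1" --pt "0 0 0 7.7 0.3 2.6 1" --pt "0 0 0 7.7 0.3 2.6 1"

```text
time_s: 14.77
tcp_pos: [0.5486, 0.1536, 0.3575]
ee_rot: [[0.945, -0.099, 0.31], [-0.094, -0.995, -0.031], [0.312, 0.001, -0.95]]
wrist_force: [-0.2, -0.4, -1.9]
gripper_width: 0.157
gripper_force: 29.9
```

Emit:
arm_command --pt "0 0 0 -0.3 0 0.9 1" --pt "0 0 0 -0.6 0 1.8 1" --pt "0 0 0 -0.8 0 2.5 1" --pt "0 0 0 -1 0 3 1" --pt "0 0 0 -1.1 0 3.3 1" --pt "0 0 0 -1.1 0 3.3 1"

```text
time_s: 15.27
tcp_pos: [0.5484, 0.1542, 0.3222]
ee_rot: [[0.946, -0.097, 0.31], [-0.092, -0.995, -0.031], [0.312, 0.001, -0.95]]
wrist_force: [0.2, 0.7, -1.9]
gripper_width: 0.156
gripper_force: 29.9
```

```bash
python3 - <<'E'
from h import *
s=sense();print(s['time_s'],s['tcp_pos'],s['wrist_force'])
plan([(st(-.045,-.085,.317),18,YS)])
E
```

```text
15.2667 [0.54841299 0.15418236 0.32219772] [ 0.24791214  0.71612801 -1.88213493]
rot [ 0.001 -0.003  0.001] cm [-0.13 -0.22  0.5 ] rows>=0.1
```

Emit:
arm_command --pt "0 0 0 -0.1 0 0.2 1" --pt "0 0 0 -0.1 0 0.4 1" --pt "0 0 0 -0.15 0 0.6 1" --pt "0 0 0 -0.15 0 0.6 1"

```text
time_s: 15.6
tcp_pos: [0.5494, 0.1542, 0.3168]
ee_rot: [[0.945, -0.098, 0.311], [-0.093, -0.995, -0.031], [0.313, 0.0, -0.95]]
wrist_force: [-0.6, -0.1, -2.0]
gripper_width: 0.16
gripper_force: 29.9
```

```bash
python3 - <<'E'
from h import *
s=sense();print(s['time_s'],s['tcp_pos'],s['wrist_force'])
E
```

```text
15.6 [0.549385   0.15422961 0.31680362] [-0.61212456 -0.1224673  -1.95160364]
```

Emit:
arm_command --pt "0 0 0 -0.05 0 0.15 1" --pt "0 0 0 -0.1 0 0.3 1" --pt "0 0 0 -0.1 0 0.3 1"

```text
time_s: 15.85
tcp_pos: [0.55, 0.1544, 0.3154]
ee_rot: [[0.944, -0.097, 0.314], [-0.092, -0.995, -0.03], [0.316, -0.001, -0.949]]
wrist_force: [-1.4, 0.5, 3.2]
gripper_width: 0.158
gripper_force: 29.9
```

Emit:
arm_command --pt "0 0 0 -0.05 0 0.15 1" --pt "0 0 0 -0.1 0 0.3 1" --pt "0 0 0 -0.1 0 0.3 1"

```text
time_s: 16.1
tcp_pos: [0.5508, 0.1546, 0.3136]
ee_rot: [[0.943, -0.097, 0.317], [-0.093, -0.995, -0.029], [0.319, -0.002, -0.948]]
wrist_force: [-1.2, -1.2, 6.4]
gripper_width: 0.159
gripper_force: 30.0
```

Emit:
arm_command --pt "0 0 0 0.1 0 -0.3 0.8" --pt "0 0 0 0.1 0 -0.3 0.4" --pt "0 0 0 0.1 0 -0.3 0" --pt "0 0 0 0.1 0 -0.3 -0.3" --pt "0 0 0 0.1 0 -0.3 -0.3" --pt "0 0 0 -0.4 0 -2.8 -0.3" --pt "0 0 0 -0.9 0 -6 -0.3" --pt "0 0 0 -2 0 -9 -0.3"

```text
time_s: 16.77
tcp_pos: [0.5024, 0.1589, 0.3904]
ee_rot: [[0.945, -0.098, 0.311], [-0.093, -0.995, -0.032], [0.313, 0.001, -0.95]]
wrist_force: [0.7, 0.2, 0.3]
gripper_width: 0.59
gripper_force: 0.0
```

Emit:
arm_command --pt "0 0 0 -4 0 -1 -0.3" --pt "0 0 0 -7 0 -1 -0.3" --pt "0 0 0 -7 0 -1 -0.3" --pt "0 0 0 -7 0 -1 -0.3"

```text
time_s: 17.1
tcp_pos: [0.432, 0.1657, 0.3776]
ee_rot: [[0.945, -0.095, 0.312], [-0.09, -0.995, -0.029], [0.314, -0.001, -0.95]]
wrist_force: [0.7, -0.3, 1.0]
gripper_width: 0.646
gripper_force: 0.0
```

```bash
python3 - <<'E'
from h import *
import pickle
s=sense();print(s['time_s'],s['tcp_pos'],s['joints'].round())
g=np.array([.477,-.262,.101]);z=pose(22,-14)[:,2]
plan([([.42,-.05,.36],18,-10),(g-.09*z,22,-14),(g,22,-14)])
E
```

```text
17.1 [0.43201045 0.16565082 0.37762789] [ 50.  -7. -23.  17. -65.  28.]
rot [-0.025 -0.005  0.075] cm [ 0.26 21.58  1.93] rows>=5.2
rot [-0.024  0.07   0.066] cm [ 0.22 19.65 18.53] rows>=6.5
rot [0. 0. 0.] cm [-0. -0.  9.] rows>=2.2
```

Emit:
arm_command --pt "-0.004 0 0.012 0 3.4 0.3 -0.3" --pt "-0.008 0 0.024 0 7 0.6 -0.3" --pt "-0.012 0 0.036 0.1 11 1 -0.3" --pt "-0.016 0 0.048 0.2 15 1.3 -0.3" --pt "-0.02 0 0.06 0.2 18.6 1.6 -0.3" --pt "-0.025 0 0.075 0.3 21.6 1.9 -0.3"

```text
time_s: 17.6
tcp_pos: [0.421, -0.0524, 0.3608]
ee_rot: [[0.934, -0.178, 0.309], [-0.169, -0.984, -0.056], [0.314, -0.0, -0.949]]
wrist_force: [0.1, 0.6, 0.8]
gripper_width: 0.651
gripper_force: 0.0
```

```bash
python3 - <<'E'
from h import *
g=np.array([.477,-.262,.101]);z=pose(25,-14)[:,2]
plan([(g-.09*z,25,-14),(g,25,-14)])
E
```

```text
rot [-0.024  0.117  0.061] cm [-0.44 19.38 18.63] rows>=6.4
rot [0. 0. 0.] cm [0. 0. 9.] rows>=2.2
```

Emit:
arm_command --pt "-0.003 0.015 0.008 -0.1 2.4 2.3 -0.3" --pt "-0.006 0.03 0.016 -0.1 4.9 4.7 -0.3" --pt "-0.009 0.045 0.024 -0.2 7.4 7 -0.3" --pt "-0.012 0.06 0.032 -0.2 9.9 9.4 -0.3" --pt "-0.015 0.075 0.04 -0.3 12.4 11.8 -0.3" --pt "-0.018 0.09 0.048 -0.3 14.9 14.2 -0.3" --pt "-0.021 0.105 0.055 -0.4 17.4 16.5 -0.3" --pt "-0.024 0.117 0.061 -0.4 19.4 18.6 -0.3"

```text
time_s: 18.27
tcp_pos: [0.4405, -0.2534, 0.181]
ee_rot: [[0.88, -0.242, 0.409], [-0.219, -0.97, -0.103], [0.422, 0.001, -0.907]]
wrist_force: [0.6, 0.5, 0.6]
gripper_width: 0.653
gripper_force: 0.0
```

```bash
python3 - <<'E'
from h import *
import pickle
s=sense();print(s['time_s'],s['tcp_pos'],s['joints'].round())
c=cam('wrist'); pickle.dump(c,open('w11.pkl','wb'))
print('proj',proj(c,[.477,-.262,.101]).round())
for b,st_ in blobs(c,(0,150,60),(14,255,255),30):
    if b[1]<270 and st_[4]<1500: print(b,st_,plane(c,*b,.105).round(4))
g=cv2.GaussianBlur(cv2.cvtColor(c['pixels'],cv2.COLOR_BGR2GRAY),(3,3),0)
ci=cv2.HoughCircles(g,cv2.HOUGH_GRADIENT,1,40,param1=120,param2=12,minRadius=28,maxRadius=50)
print([(b,plane(c,b[0],b[1],.075).round(3)) for b in ci[0].tolist() if np.hypot(b[0]-275,b[1]-165)<60])
plan([([.477,-.262,.101],25,-14)])
E
```

```text
18.2667 [ 0.44047322 -0.25335294  0.18100888] [-11.   5. -39.   4. -22.  84.]
proj [275. 216.]
[438.5, 198.3] [360, 182, 154, 55, 523] [ 0.4584 -0.3959  0.105 ]
[274.8, 217.3] [265, 204, 21, 25, 340] [ 0.4757 -0.2615  0.105 ]
[([325.5, 193.5, 49.400001525878906], array([ 0.49 , -0.313,  0.075])), ([275.5, 143.5, 36.900001525878906], array([ 0.548, -0.28 ,  0.075])), ([255.5, 221.5, 40.29999923706055], array([ 0.48 , -0.244,  0.075]))]
rot [ 0.001  0.008 -0.003] cm [ 0.39 -0.19  8.48] rows>=2.0
```

Emit:
arm_command --pt "0 0 0 0.1 -0.1 2 -0.3" --pt "0 0 0 0.2 -0.2 4 -0.3" --pt "0 0 0 0.3 -0.2 6 -0.3" --pt "0 0 0 0.3 -0.2 7.6 -0.3" --pt "0 0 0 0.3 -0.2 8.5 -0.3" --pt "0 0 0 0.3 -0.2 8.5 0.1" --pt "0 0 0 0.3 -0.2 8.5 0.6" --pt "0 0 0 0.3 -0.2 8.5 1"

```text
time_s: 18.98
tcp_pos: [0.4791, -0.259, 0.1085]
ee_rot: [[0.88, -0.239, 0.411], [-0.218, -0.971, -0.099], [0.423, -0.002, -0.906]]
wrist_force: [-0.6, 0.2, 0.3]
gripper_width: 0.507
gripper_force: 0.0
```

Emit:
arm_command --pt "0 0 0 0 0 0 1" --pt "0 0 0 0 0 0 1" --pt "0 0 0 0 0 0 1" --pt "0 0 0 0 0 0 1" --pt "0 0 0 0 0 0 1" --pt "0 0 0 0 0 0 1" --pt "0 0 0 0 0 0 1"

```text
time_s: 19.57
tcp_pos: [0.4787, -0.2587, 0.1082]
ee_rot: [[0.88, -0.239, 0.41], [-0.217, -0.971, -0.099], [0.422, -0.002, -0.907]]
wrist_force: [-1.9, 1.4, 4.5]
gripper_width: 0.166
gripper_force: 30.0
```

```bash
python3 - <<'E'
from h import *
import pickle
s=sense();print(s['time_s'],s['tcp_pos'],s['gripper_width']*87,s['gripper_force'],s['joints'].round())
c=cam('wrist'); pickle.dump(c,open('w12.pkl','wb'))
g=cv2.GaussianBlur(cv2.cvtColor(c['pixels'],cv2.COLOR_BGR2GRAY),(3,3),0)
ci=cv2.HoughCircles(g,cv2.HOUGH_GRADIENT,1,40,param1=120,param2=12,minRadius=36,maxRadius=60)
X=np.array([np.cos(np.radians(-14)),np.sin(np.radians(-14)),0])
for b in ci[0].tolist():
    if np.hypot(b[0]-272,b[1]-155)<60:
        q=plane(c,b[0],b[1],.075);print(b,q.round(4),(q-s['tcp_pos'])@X,(q-s['tcp_pos'])@[-X[1],X[0],0])
p=s['tcp_pos'];plan([(p+[0,0,.22],25,-14),([.38,-.05,.33],25,YS),([.40,.17,.21],25,YS)])
E
```

```text
19.5667 [ 0.47870784 -0.25871203  0.1081937 ] 14.436204933192213 29.98011423860362 [-11.  15. -41.   7.  -9.  80.]
[282.5, 160.5, 46.0] [ 0.5449 -0.2799  0.075 ] 0.06937689434765254 -0.0044950291575547524
rot [-0.003  0.001  0.002] cm [  9.28  -0.04 -19.95] rows>=5.3
rot [ 0.062  0.    -0.133] cm [-13.18 -17.86  -6.35] rows>=5.5
rot [0. 0. 0.] cm [ -5.21 -22.09  10.81] rows>=6.0
```

```bash
python3 - <<'E'
from h import *
s=sense();p=s['tcp_pos'];plan([(p+[0,0,.22],25,-14),([.42,-.05,.33],25,YS),(st(-.069-.10,-.082,.1785),25,YS)]); print(st(-.169,-.082,.1785))
E
```

```text
rot [-0.003  0.001  0.002] cm [  9.28  -0.04 -19.95] rows>=5.3
rot [ 0.062  0.    -0.133] cm [ -9.66 -18.83  -4.71] rows>=5.2
rot [0. 0. 0.] cm [ -7.84 -22.09  13.06] rows>=6.4
[0.42580477 0.17138286 0.1785    ]
```

Emit:
arm_command --pt "0 0 0 0.7 0 -1.5 1" --pt "0 0 0 1.9 0 -4 1" --pt "0 0 0 3.4 0 -7.3 1" --pt "0 0 0 5.1 0 -11 1" --pt "0 0 0 6.8 0 -14.5 1" --pt "0 0 0 8.2 0 -17.7 1" --pt "0 0 0 9.3 0 -20 1" --pt "0 0 0 9.3 0 -20 1"

```text
time_s: 20.28
tcp_pos: [0.4808, -0.2599, 0.335]
ee_rot: [[0.876, -0.238, 0.419], [-0.215, -0.971, -0.102], [0.432, -0.001, -0.902]]
wrist_force: [1.1, 0.5, -0.6]
gripper_width: 0.158
gripper_force: 30.0
```

Emit:
arm_command --pt "0.008 0 -0.018 -1.2 -2.4 -0.6 1" --pt "0.018 0 -0.038 -2.8 -5.4 -1.4 1" --pt "0.028 0 -0.06 -4.5 -8.6 -2.2 1" --pt "0.04 0 -0.085 -6.2 -12 -3 1" --pt "0.05 0 -0.11 -7.9 -15.2 -3.8 1" --pt "0.062 0 -0.133 -9.2 -17.8 -4.5 1" --pt "0.062 0 -0.133 -9.7 -18.8 -4.7 1"

```text
time_s: 20.87
tcp_pos: [0.4166, -0.0489, 0.3284]
ee_rot: [[0.904, -0.091, 0.417], [-0.083, -0.996, -0.036], [0.419, -0.002, -0.908]]
wrist_force: [0.7, 0.1, -1.9]
gripper_width: 0.159
gripper_force: 30.0
```

Emit:
arm_command --pt "0 0 0 -0.9 -2.6 1.5 1" --pt "0 0 0 -2 -5.6 3.3 1" --pt "0 0 0 -3.1 -8.7 5.1 1" --pt "0 0 0 -4.2 -11.8 7 1" --pt "0 0 0 -5.3 -15 8.8 1" --pt "0 0 0 -6.4 -18 10.7 1" --pt "0 0 0 -7.4 -20.8 12.3 1" --pt "0 0 0 -7.8 -22.1 13.1 1"

```text
time_s: 21.53
tcp_pos: [0.4224, 0.1726, 0.1751]
ee_rot: [[0.905, -0.09, 0.415], [-0.081, -0.996, -0.039], [0.417, 0.002, -0.909]]
wrist_force: [-0.0, -0.2, -2.6]
gripper_width: 0.156
gripper_force: 30.0
```

```bash
python3 - <<'E'
from h import *
import pickle
s=sense();print(s['time_s'],s['tcp_pos'],s['gripper_width']*87,s['joints'].round());R=s['ee_rot']
print(np.degrees(np.arcsin(R[2,0])),np.degrees(np.arctan2(R[1,0],R[0,0])))
c=cam('wrist'); pickle.dump(c,open('w13.pkl','wb')); t=cam('top');pickle.dump(t,open('t13.pkl','wb'))
a=c['pixels'].copy()
for y in(-.0865-.027,-.0865,-.0865+.027): cv2.circle(a,tuple(proj(c,st(0,y,.175)).astype(int)),2,(0,255,0),-1)
seat=s['tcp_pos']+SX*.069+SY*-.0045+[0,0,.0235]; cv2.circle(a,tuple(proj(c,seat).astype(int)),2,(255,0,255),-1)
cv2.imwrite('pics/w13.png',cv2.resize(a[:260,100:460],(792,572),interpolation=cv2.INTER_CUBIC))
E
```

```text
21.5333 [0.42242079 0.17256877 0.17512463] 13.56068068175928 [ 48.   1. -56.  50. -26.  -7.]
24.629098425263813 -5.130190270862436
```

View pics/w13.png

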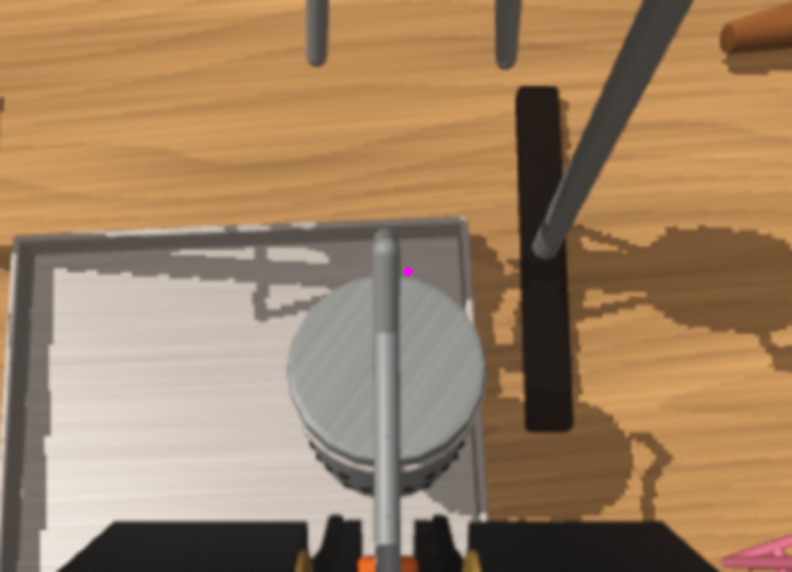

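The hook wire runs straight ahead at column 387 with its tip at (385,235), so the lateral offset is about 0. B's two foot runner ends show at (316,60) and (506,62). I'll cast those onto z=0.175.

```bash
python3 - <<'E'
from h import *
import pickle
c=pickle.load(open('w13.pkl','rb'));s=sense();p=s['tcp_pos']
for u,v in((316,62),(506,64)):
    q=plane(c,u/2.2+100,v/2.2,.174); print(q.round(4),(q-st(0,0,.174))@SX,(q-st(0,0,0))@SY)
q=plane(c,385/2.2+100,240/2.2,p[2]+.0235+.0135);print('hook top fwd',(q-p)@SX,(q-p)@SY)
print('tcp st',(p-st(0,0,0))@SX,(p-st(0,0,0))@SY)
for y in(-.082,-.088): plan([(st(-.12,y,.179),25,YS),(st(-.0685,y,.179),25,YS),(st(-.0685,y,.1505),25,YS)])
E
```

```text
[0.568  0.1794 0.174 ] -0.02831064927667784 -0.060183935036376646
[0.5626 0.1258 0.174 ] -0.028411537018372058 -0.11397399543679251
hook top fwd 0.06854119845489584 0.0020640831549131127
tcp st -0.17179486852154316 -0.0824636413414622
rot [0.001 0.006 0.007] cm [ 4.85 -0.01  1.85] rows>=1.2
rot [0. 0. 0.] cm [ 4.67 -0.    2.18] rows>=1.2
rot [0. 0. 0.] cm [-1.2   0.    2.58] rows>=0.7
rot [0.001 0.006 0.007] cm [4.84 0.59 1.85] rows>=1.3
rot [0. 0. 0.] cm [ 4.67 -0.    2.18] rows>=1.2
rot [0. 0. 0.] cm [-1.2   0.    2.58] rows>=0.7
```

B's runners measure 54 mm apart and centre at y = -0.087, as expected. Entering the loop.

Emit:
arm_command --pt "0 0 0 1.3 0.2 0.4 1" --pt "0 0 0 2.8 0.4 1 1" --pt "0 0 0 4.2 0.6 1.5 1" --pt "0 0 0 5.2 0.6 2 1" --pt "0 0 0 6.2 0.6 2.5 1" --pt "0 0 0 6.2 0.6 2.5 1"

```text
time_s: 22.13
tcp_pos: [0.4915, 0.1584, 0.1824]
ee_rot: [[0.903, -0.096, 0.419], [-0.088, -0.995, -0.038], [0.421, -0.002, -0.907]]
wrist_force: [0.1, -0.3, -1.5]
gripper_width: 0.156
gripper_force: 30.0
```

```bash
python3 - <<'E'
from h import *
s=sense();p=s['tcp_pos'];print(p,(p-st(0,0,0))@SX,(p-st(0,0,0))@SY,s['wrist_force'],s['joints'].round())
plan([(st(-.07,-.0885,.179),25,YS),(st(-.07,-.0885,.1505),25,YS)])
E
```

```text
[0.49152476 0.15839075 0.18242693] -0.10232586383827696 -0.08851695571735202 [ 0.05447472 -0.32806337 -1.53106577] [ 40.   6. -50.  48. -24.   2.]
rot [-0.003  0.002  0.   ] cm [2.79 0.   1.67] rows>=0.8
rot [0. 0. 0.] cm [-1.2   0.    2.58] rows>=0.7
```

Emit:
arm_command --pt "0 0 0 0.4 0 0.6 1" --pt "0 0 0 1 0 1 1" --pt "0 0 0 1.7 0 1.2 1" --pt "0 0 0 2.3 0 1.5 1" --pt "0 0 0 2.8 0 1.7 1" --pt "0 0 0 2.8 0 1.7 1" --pt "0 0 0 2.8 0 1.7 1"

```text
time_s: 22.72
tcp_pos: [0.5228, 0.1557, 0.1789]
ee_rot: [[0.903, -0.095, 0.42], [-0.087, -0.996, -0.038], [0.421, -0.002, -0.907]]
wrist_force: [0.4, -1.2, -2.6]
gripper_width: 0.157
gripper_force: 30.0
```

```bash
python3 - <<'E'
from h import *
s=sense();p=s['tcp_pos'];print(p,(p-st(0,0,0))@SX,(p-st(0,0,0))@SY,s['wrist_force'])
plan([(st(-.07,-.0885,.1505),25,YS)])
E
```

```text
[0.52282594 0.1556525  0.17889975] -0.07090686261139821 -0.08818768526633777 [ 0.35518847 -1.1751995  -2.6356009 ]
rot [-0.003  0.002  0.002] cm [-1.11  0.04  2.61] rows>=0.7
```

Emit:
arm_command --pt "0 0 0 -0.3 0 0.7 1" --pt "0 0 0 -0.5 0 1.3 1" --pt "0 0 0 -0.8 0 1.8 1" --pt "0 0 0 -0.9 0 2.2 1" --pt "0 0 0 -0.9 0 2.2 1"

```text
time_s: 23.13
tcp_pos: [0.5229, 0.1549, 0.1542]
ee_rot: [[0.904, -0.094, 0.418], [-0.086, -0.996, -0.039], [0.42, -0.001, -0.908]]
wrist_force: [0.5, 0.4, -1.8]
gripper_width: 0.16
gripper_force: 30.0
```

Emit:
arm_command --pt "0 0 0 -0.1 0 0.2 1" --pt "0 0 0 -0.15 0 0.4 1" --pt "0 0 0 -0.15 0 0.4 1"

```text
time_s: 23.38
tcp_pos: [0.5246, 0.156, 0.1518]
ee_rot: [[0.902, -0.094, 0.421], [-0.086, -0.996, -0.037], [0.423, -0.003, -0.906]]
wrist_force: [0.6, -0.2, 0.5]
gripper_width: 0.156
gripper_force: 30.0
```

Emit:
arm_command --pt "0 0 0 -0.05 0 0.15 1" --pt "0 0 0 -0.05 0 0.15 1" --pt "0 0 0 -0.05 0 0.15 1"

```text
time_s: 23.63
tcp_pos: [0.5251, 0.1561, 0.1507]
ee_rot: [[0.902, -0.094, 0.422], [-0.087, -0.996, -0.037], [0.423, -0.003, -0.906]]
wrist_force: [1.0, -0.5, 3.5]
gripper_width: 0.155
gripper_force: 30.0
```

```bash
python3 - <<'E'
from h import *
import pickle
s=sense();p=s['tcp_pos'];print(p,(p-st(0,0,0))@SX,(p-st(0,0,0))@SY,s['wrist_force'])
c=cam('wrist');sc=cam('scene');pickle.dump((c,sc),open('p14.pkl','wb'))
q=proj(sc,st(0,-.085,.18)).astype(int);print(q)
b=cv2.resize(sc['pixels'][q[1]-50:q[1]+50,q[0]-45:q[0]+45],(450,500),interpolation=cv2.INTER_CUBIC)
o=np.zeros((500,800,3),np.uint8);o[:,:450]=b;o[:260,450:]=cv2.resize(c['pixels'],(350,260));cv2.imwrite('pics/m14.png',o)
E
```

```text
[0.52511606 0.15606033 0.15072403] -0.06866746354882014 -0.08755832048937051 [ 0.98289715 -0.53000367  3.50361463]
[356 245]
```

View pics/m14.png

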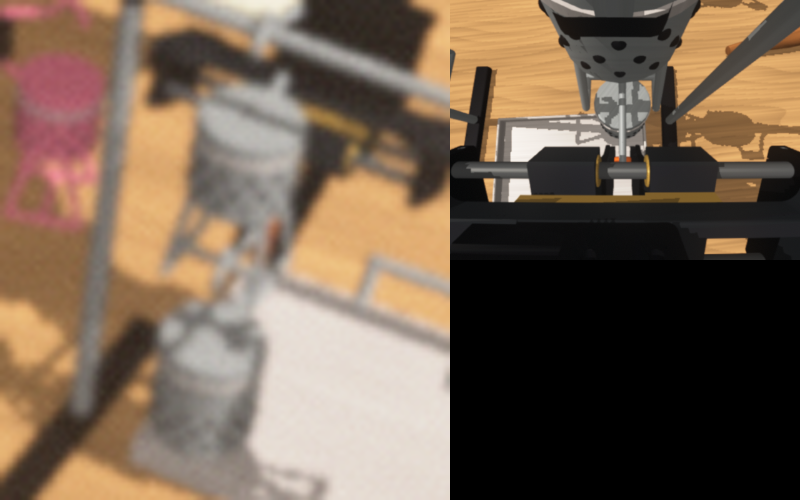

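The hook passes through B's loop over the cross wire, at (240,280). Releasing and backing off toward -x.

Emit:
arm_command --pt "0 0 0 0.05 0 -0.15 0.8" --pt "0 0 0 0.05 0 -0.15 0.4" --pt "0 0 0 0.05 0 -0.15 0" --pt "0 0 0 0.05 0 -0.15 -0.3" --pt "0 0 0 0.05 0 -0.15 -0.3" --pt "0 0 0 -0.9 0 -0.7 -0.3" --pt "0 0 0 -2.5 0 -1.5 -0.3" --pt "0 0 0 -4.2 0 -2.4 -0.3"

```text
time_s: 24.4
tcp_pos: [0.4752, 0.1597, 0.1529]
ee_rot: [[0.903, -0.095, 0.419], [-0.087, -0.995, -0.039], [0.421, -0.001, -0.907]]
wrist_force: [-0.4, 1.0, 0.2]
gripper_width: 0.596
gripper_force: 0.0
```

Emit:
arm_command --pt "0 0 0 -2 0 -2 -0.3" --pt "0 0 0 -3 0 -5 -0.3" --pt "0 0 0 -3 0 -8 -0.3" --pt "0 0 0 -3 0 -8 -0.3" --pt "0 0 0 -3 0 -8 -0.3"

```text
time_s: 24.82
tcp_pos: [0.4149, 0.1672, 0.2151]
ee_rot: [[0.902, -0.091, 0.422], [-0.086, -0.996, -0.033], [0.424, -0.006, -0.906]]
wrist_force: [0.7, 0.1, 0.1]
gripper_width: 0.647
gripper_force: 0.0
```

```bash
python3 - <<'E'
from h import *
import pickle
s=sense();p=s['tcp_pos'];print(s['time_s'],p,s['wrist_force'],s['joints'].round())
c=cam('wrist');sc=cam('scene');t=cam('top');pickle.dump((c,sc,t),open('p15.pkl','wb'))
q=proj(sc,st(0,-.02,.2)).astype(int);print(q)
b=cv2.resize(sc['pixels'][q[1]-60:q[1]+65,q[0]-70:q[0]+75],(435,375),interpolation=cv2.INTER_CUBIC)
o=np.zeros((575,800,3),np.uint8);o[:375,:435]=b;o[:274,435:]=cv2.resize(c['pixels'],(365,274))
o[375:,:200]=cv2.resize(t['pixels'][180:300,110:230],(200,200)); o[275:575,435:735]=cv2.resize(t['pixels'][165:285,115:235],(300,300),interpolation=cv2.INTER_CUBIC);cv2.imwrite('pics/m15.png',o)
E
```

```text
24.8167 [0.41494316 0.16715727 0.21507366] [0.698615   0.10915696 0.12890797] [ 52.  -4. -52.  40. -33.   0.]
[378 249]
```

View pics/m15.png

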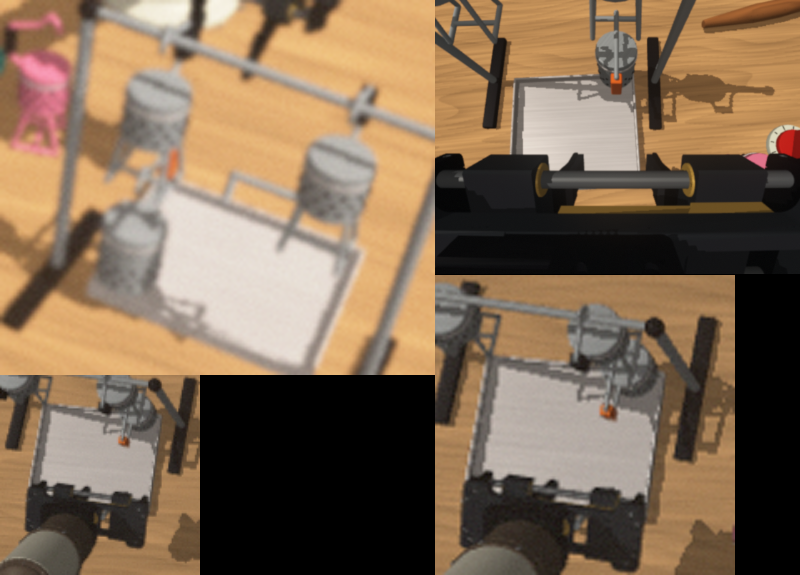

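All three hang freely: A at (340,170), B at (155,100), and the plain below B at (130,250). The tray is still pulled out. Next I set the push on the handle, first checking that the tray has not moved.

```bash
python3 - <<'E'
from h import *
import pickle
c,sc,t=pickle.load(open('p15.pkl','rb'))
print('far-left corner',plane(c,121,121,.02).round(3))
t0=pickle.load(open('top0.pkl','rb'))
def tray(c,roi=None):
    h=cv2.cvtColor(c['pixels'],cv2.COLOR_BGR2HSV);m=cv2.inRange(h,(0,0,110),(180,45,255))
    n,l,s_,ce=cv2.connectedComponentsWithStats(m); return m,l,s_,ce
a=t0['pixels'][185:275,120:215]; 
m,l,s_,ce=tray(t0);i=[i for i in range(1,len(s_)) if s_[i][4]>1500 and 120<ce[i][0]<215 and 190<ce[i][1]<270]
for k in i:
    r=cv2.minAreaRect(np.argwhere(l==k)[:,::-1].astype(np.float32));B=cv2.boxPoints(r)
    P=[plane(t0,*b,.012) for b in B];print(B.round(),[p.round(3).tolist() for p in P],'ctr',np.mean(P,0).round(3))
H=plane(t0,229*.7,377*.7,.042);print('handle',H,(H-st(0,0,0))@SX,(H-st(0,0,0))@SY)
# plan: above-behind handle, down
plan([(st(-.265,-.018,.16),4,YS),(st(-.265,-.018,.046),4,YS)]); print(st(-.265,-.018,.046))
E
```

```text
far-left corner [0.613 0.353 0.02 ]
[[126. 256.]
 [134. 200.]
 [206. 210.]
 [198. 266.]] [[0.416, 0.363, 0.012], [0.605, 0.36, 0.012], [0.582, 0.116, 0.012], [0.395, 0.125, 0.012]] ctr [0.499 0.241 0.012]
handle [0.39367451 0.23934557 0.042     ] -0.2076089181005573 -0.017497020754285934
rot [-0.001 -0.364  0.002] cm [-9.99 -7.18  1.15] rows>=3.0
rot [0. 0. 0.] cm [-0.8   0.   11.37] rows>=2.7
[0.33650825 0.24444538 0.046     ]
```

Emit:
arm_command --pt "0 -0.06 0 -1.6 -1.1 0.2 0" --pt "0 -0.12 0 -3.3 -2.3 0.4 0" --pt "0 -0.18 0 -5 -3.6 0.6 0" --pt "0 -0.24 0 -6.6 -4.8 0.8 0" --pt "0 -0.3 0 -8.2 -6 1 0" --pt "0 -0.364 0 -10 -7.2 1.1 0" --pt "0 -0.364 0 -10 -7.2 1.1 0"

```text
time_s: 25.55
tcp_pos: [0.3369, 0.2466, 0.1595]
ee_rot: [[0.993, -0.096, 0.067], [-0.096, -0.995, -0.007], [0.067, 0.001, -0.998]]
wrist_force: [0.4, 0.2, -0.1]
gripper_width: 0.497
gripper_force: 0.0
```

Emit:
arm_command --pt "0 0 0 -0.2 0 2.5 0" --pt "0 0 0 -0.4 0 5 0" --pt "0 0 0 -0.5 0 7.5 0" --pt "0 0 0 -0.7 0 9.5 0" --pt "0 0 0 -0.8 0 11 0" --pt "0 0 0 -0.8 0 11.2 0"

```text
time_s: 26.05
tcp_pos: [0.3358, 0.2423, 0.0462]
ee_rot: [[0.993, -0.096, 0.067], [-0.095, -0.995, -0.013], [0.068, 0.006, -0.998]]
wrist_force: [-0.2, -0.6, -0.1]
gripper_width: 0.499
gripper_force: 0.0
```

```bash
python3 - <<'E'
from h import *
s=sense();p=s['tcp_pos'];print(s['time_s'],p,(p-st(0,0,0))@SX,(p-st(0,0,0))@SY,s['joints'].round(),s['wrist_force'])
plan([(st(-.225,-.018,.045),4,YS),(st(-.145,-.018,.045),4,YS),(st(-.131,-.018,.045),4,YS)])
E
```

```text
26.05 [0.3358093  0.24231181 0.04618191] -0.26548740950409544 -0.02019158670367634 [ 61.  17. -47.   9. -25.  15.] [-0.18366467 -0.60042178 -0.09028513]
rot [0.006 0.002 0.002] cm [ 4.03 -0.21  0.39] rows>=1.0
rot [0. 0. 0.] cm [ 7.98 -0.    0.56] rows>=1.9
rot [0. 0. 0.] cm [ 1.4 -0.   0.1] rows>=0.3
```

Emit:
arm_command --pt "0 0 0 1 -0.1 0.1 0" --pt "0 0 0 2 -0.2 0.2 0" --pt "0 0 0 2.9 -0.2 0.3 0" --pt "0 0 0 3.6 -0.2 0.3 0" --pt "0 0 0 4.2 -0.2 0.4 0" --pt "0 0 0 4.8 -0.2 0.4 0" --pt "0 0 0 5.5 -0.2 0.5 0" --pt "0 0 0 6.2 -0.2 0.5 0"

```text
time_s: 26.72
tcp_pos: [0.3988, 0.2414, 0.0485]
ee_rot: [[0.993, -0.094, 0.07], [-0.094, -0.996, -0.005], [0.07, -0.001, -0.998]]
wrist_force: [-2.6, 0.6, -1.9]
gripper_width: 0.501
gripper_force: 1.1
```

Emit:
arm_command --pt "0 0 0 0.7 0 0.1 0" --pt "0 0 0 1.4 0 0.1 0" --pt "0 0 0 2.1 0 0.1 0" --pt "0 0 0 2.8 0 0.2 0" --pt "0 0 0 3.5 0 0.2 0" --pt "0 0 0 4.1 0 0.3 0" --pt "0 0 0 4.5 0 0.3 0" --pt "0 0 0 4.8 0 0.3 0"

```text
time_s: 27.38
tcp_pos: [0.4472, 0.2372, 0.0487]
ee_rot: [[0.993, -0.095, 0.071], [-0.095, -0.995, -0.005], [0.071, -0.002, -0.997]]
wrist_force: [-1.4, 0.2, -1.7]
gripper_width: 0.499
gripper_force: 1.0
```

```bash
python3 - <<'E'
from h import *
import pickle
s=sense();p=s['tcp_pos'];print(s['time_s'],p,(p-st(0,0,0))@SX,(p-st(0,0,0))@SY,s['wrist_force'])
plan([(st(-.131,-.02,.045),4,YS)])
E
```

```text
27.3833 [0.4471843 0.2372184 0.0487146] -0.15414692781984013 -0.014392391327382698 [-1.41464908  0.22943536 -1.71460647]
rot [-0.002 -0.001  0.002] cm [2.28 0.57 0.53] rows>=0.6
```

Emit:
arm_command --pt "0 0 0 0.4 0 0 0" --pt "0 0 0 0.9 0 0 0" --pt "0 0 0 1.4 0 0 0" --pt "0 0 0 1.8 0 0.1 0" --pt "0 0 0 2.1 0 0.1 0" --pt "0 0 0 2.2 0 0.1 0" --pt "0 0 0 2.3 0 0.1 0" --pt "0 0 0 2.3 0 0.1 0"

```text
time_s: 28.05
tcp_pos: [0.4698, 0.2353, 0.0496]
ee_rot: [[0.993, -0.094, 0.071], [-0.094, -0.996, -0.005], [0.071, -0.002, -0.997]]
wrist_force: [-1.1, 0.2, -0.6]
gripper_width: 0.496
gripper_force: 0.7
```

Emit:
arm_command --pt "0 0 0 -1.5 0 0 0" --pt "0 0 0 -4 0 -0.5 0" --pt "0 0 0 -7 0 -3 0" --pt "0 0 0 -8 0 -7 0" --pt "0 0 0 -8 0 -11 0" --pt "0 0 0 -8 0 -15 0" --pt "0 0 0 -8 0 -18 0" --pt "0 0 0 -8 0 -18 0"

```text
time_s: 28.72
tcp_pos: [0.3805, 0.2473, 0.2314]
ee_rot: [[0.992, -0.092, 0.083], [-0.093, -0.996, 0.009], [0.082, -0.016, -0.996]]
wrist_force: [1.4, 0.5, 0.1]
gripper_width: 0.497
gripper_force: 0.0
```

```bash
cat > tr.py <<'E'
from h import *
import pickle
s=sense();p=s['tcp_pos'];print(s['time_s'],p,(p-st(0,0,0))@SX,(p-st(0,0,0))@SY,s['joints'].round())
c=cam('wrist');t=cam('top');pickle.dump((c,t),open('p16.pkl','wb'))
a=c['pixels'].copy()
def d(x,y,z,col): cv2.circle(a,tuple(proj(c,st(x,y,z)).astype(int)),2,col,-1)
for x in(-.1,.1):
    for y in(-.12,.12): d(x,y,.02,(0,255,0))
for y in(-.04,.04): d(-.115,y,.042,(0,0,255))
cv2.imwrite('pics/w16.png',cv2.resize(a,(800,600),interpolation=cv2.INTER_CUBIC))
E
python3 tr.py
```

```text
28.7167 [0.38045123 0.24729866 0.2314009 ] -0.22154516696820914 -0.0108722470383827 [ 56.   3. -28.   4. -56.  26.]
```

View pics/w16.png

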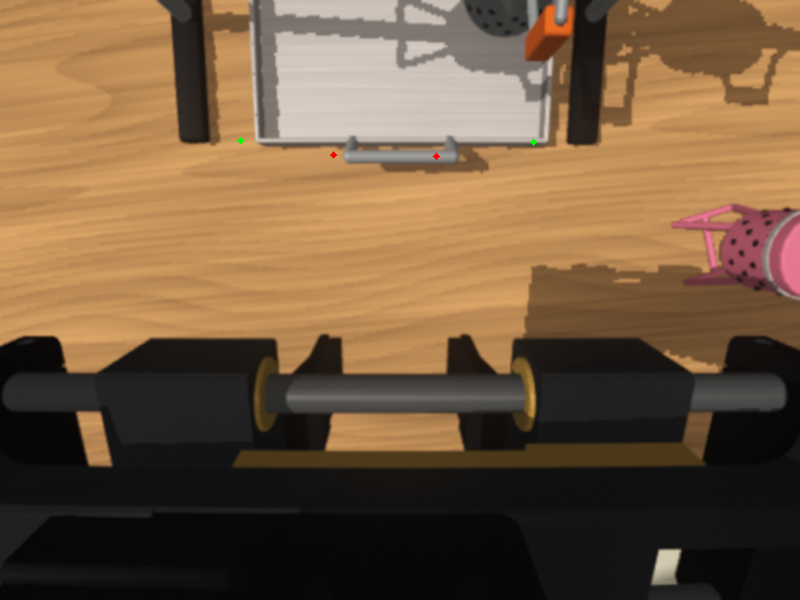

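This view shows the tray in and square under the rail: handle spans (345,157)–(458,157), and the red marks are where it would be if exactly centred. It sits about 13 mm to the right in y, within tolerance. Now the timer: measuring its pointer, its zero mark and the pink neighbour.

```bash
python3 - <<'E'
from h import *
import pickle
w=pickle.load(open('w1.pkl','rb'));t=pickle.load(open('top0.pkl','rb'))
for n,c in(('w',w),('t',t)):
    R=blobs(c,(0,140,90),(8,255,255),60)+blobs(c,(172,140,90),(180,255,255),60)
    print(n,[(b,plane(c,*b[0],.03).round(4)) for b in R if np.hypot(*(plane(c,*b[0],.02)[:2]-[.426,-.177]))<.06])
    h=cv2.cvtColor(c['pixels'],cv2.COLOR_BGR2HSV)
    u,v=proj(c,[.427,-.177,.03]); 
    m=cv2.inRange(h,(0,0,120),(180,90,255)); ys,xs=np.nonzero(m)
    P=np.array([plane(c,x,y,.045) for x,y in zip(xs,ys) if abs(x-u)<25 and abs(y-v)<25]); r=np.hypot(*(P[:,:2]-[.427,-.177]).T)
    Q=P[r<.030]; print('white in dial',len(Q),Q.mean(0).round(4) if len(Q) else '')
    m=cv2.inRange(h,(0,110,90),(8,255,255))|cv2.inRange(h,(172,110,90),(180,255,255)); ys,xs=np.nonzero(m)
    P=np.array([plane(c,x,y,.01) for x,y in zip(xs,ys) if abs(x-u)<35 and abs(y-v)<35]); r=np.hypot(*(P[:,:2]-[.427,-.177]).T)
    print('red far',[(p.round(4)[:2].tolist()) for p in P[r>.035]])
d=blobs(t,(0,0,0),(180,255,70),3);print('pink grip',[(b,plane(t,*b[0],.14).round(3)) for b in d if 245<b[0][0]<270 and 255<b[0][1]<275])
E
```

```text
w [(([294.3, 211.9], [274, 191, 42, 47, 1380]), array([ 0.4325, -0.1758,  0.03  ]))]
white in dial 166 [ 0.4105 -0.1838  0.045 ]
red far [[0.3941, -0.1615], [0.3941, -0.1631], [0.3941, -0.1647], [0.3924, -0.1616], [0.3924, -0.1631], [0.3924, -0.1647], [0.3924, -0.1663], [0.3924, -0.171], [0.3924, -0.1835], [0.3924, -0.185], [0.3907, -0.1616], [0.3907, -0.1631], [0.3907, -0.1647], [0.3907, -0.1663], [0.3908, -0.171], [0.3908, -0.1725], [0.3908, -0.1741], [0.3908, -0.1757], [0.3908, -0.1819], [0.3908, -0.1835], [0.3908, -0.1851], [0.3891, -0.171], [0.3891, -0.1726], [0.3891, -0.1741], [0.3891, -0.182], [0.3891, -0.1835], [0.3891, -0.1851], [0.3874, -0.171], [0.3874, -0.1726], [0.3874, -0.1742], [0.3874, -0.182], [0.3874, -0.1836], [0.3874, -0.1851], [0.3858, -0.1836]]
t [(([290.2, 260.4], [281, 251, 20, 20, 290]), array([ 0.4277, -0.1759,  0.03  ]))]
white in dial 4 [ 0.41   -0.1692  0.045 ]
red far [[0.4117, -0.0683], [0.4083, -0.0652], [0.4085, -0.0685], [0.3918, -0.1808], [0.392, -0.1841], [0.3888, -0.1842], [0.3856, -0.1844]]
pink grip [(([257.9, 265.4], [256, 263, 4, 5, 14]), array([ 0.399, -0.077,  0.14 ]))]
```

```bash
python3 - <<'E'
from h import *
plan([([.42,.0,.30],4,-3),([.45,-.172,.21],0,0)])
E
```

```text
rot [-0.004 -0.004 -0.042] cm [ 7.02 23.91 -7.14] rows>=6.2
rot [ 0.002 -0.07  -0.052] cm [ 3.26 17.02  9.25] rows>=4.7
```

Emit:
arm_command --pt "0 0 0 1 3.3 -1.5 0" --pt "0 0 -0.01 2 6.8 -3 0" --pt "0 0 -0.01 3 10.3 -4 0" --pt "0 0 -0.02 4 13.7 -5 0" --pt "0 0 -0.03 5 17 -6 0" --pt "0 0 -0.04 6 20.5 -7 0" --pt "0 0 -0.042 7 23.9 -7.1 0"

```text
time_s: 29.4
tcp_pos: [0.4199, -0.0023, 0.2995]
ee_rot: [[0.996, -0.052, 0.073], [-0.051, -0.999, -0.005], [0.073, 0.001, -0.997]]
wrist_force: [-0.3, 0.1, 0.9]
gripper_width: 0.5
gripper_force: 0.0
```

Emit:
arm_command --pt "0 -0.01 -0.01 0.6 3.4 1.8 0" --pt "0 -0.03 -0.02 1.3 6.8 3.7 0" --pt "0 -0.04 -0.03 2 10.2 5.5 0" --pt "0 -0.06 -0.04 2.6 13.6 7.4 0" --pt "0 -0.07 -0.052 3.3 17 9.2 0" --pt "0 -0.07 -0.052 3.3 17 9.2 0" --pt "0 -0.07 -0.052 3.3 17 9.2 0"

```text
time_s: 29.98
tcp_pos: [0.4486, -0.1742, 0.2064]
ee_rot: [[1.0, -0.005, -0.005], [-0.005, -1.0, -0.003], [-0.005, 0.003, -1.0]]
wrist_force: [0.6, -0.3, 0.2]
gripper_width: 0.501
gripper_force: 0.0
```

```bash
cat > tm.py <<'E'
from h import *
import pickle,sys
s=sense();print(s['time_s'],s['tcp_pos'],s['joints'].round())
c=cam('wrist');pickle.dump(c,open('wt.pkl','wb'));im=c['pixels']
h=cv2.cvtColor(im,cv2.COLOR_BGR2HSV)
red=cv2.inRange(h,(0,140,60),(9,255,255))|cv2.inRange(h,(170,140,60),(180,255,255))
u,v=proj(c,[.428,-.176,.02])
n,l,S,ce=cv2.connectedComponentsWithStats(red)
k=min((i for i in range(1,n) if S[i][4]>300),key=lambda i:np.hypot(ce[i][0]-u,ce[i][1]-v))
print('red',ce[k].round(1),S[k])
# white base: outer contour of (white|red) component
wh=cv2.inRange(h,(0,0,130),(40,75,255)); dist=np.hypot(*np.meshgrid(np.arange(560)-ce[k][0],np.arange(420)-ce[k][1]))
hull=np.zeros_like(red);cv2.fillConvexPoly(hull,cv2.convexHull(np.argwhere(l==k)[:,::-1].astype(np.int32)),255)
inn=cv2.erode(hull,np.ones((5,5)));ys,xs=np.nonzero((cv2.inRange(h,(0,0,150),(180,110,255))>0)&(inn>0))
P=np.array([plane(c,x,y,.045)[:2] for x,y in zip(xs,ys)]);
if len(P)>5:
    vx=cv2.fitLine(P.astype(np.float32),cv2.DIST_L2,0,.01,.01).ravel();print('pointer px',len(P),P.mean(0).round(4),'dir',vx[:2].round(3),'extent',(P.min(0)).round(4),P.max(0).round(4))
base=(((wh>0)|(red>0))&(dist<75)).astype(np.uint8);base=cv2.morphologyEx(base,cv2.MORPH_OPEN,np.ones((3,3)))
n2,l2,S2,ce2=cv2.connectedComponentsWithStats(base);k2=l2[int(ce[k][1]),int(ce[k][0])]
ct=max(cv2.findContours((l2==k2).astype(np.uint8),cv2.RETR_EXTERNAL,cv2.CHAIN_APPROX_NONE)[0],key=len)[:,0]
W=np.array([plane(c,x,y,.010)[:2] for x,y in ct],np.float32);(cx,cy),r=cv2.minEnclosingCircle(W);print('base circle',round(cx,4),round(cy,4),round(r,4),'mean',W.mean(0).round(4))
C=np.array([cx,cy])
ys,xs=np.nonzero((cv2.inRange(h,(0,90,90),(9,255,255))|cv2.inRange(h,(170,90,90),(180,255,255)))&(dist<75).astype(np.uint8)*255)
Q=np.array([plane(c,x,y,.010)[:2] for x,y in zip(xs,ys)])-C; rr=np.hypot(*Q.T); 
a=np.degrees(np.arctan2(Q[:,1],Q[:,0]));sel=(rr>.035)&(rr<.046);print('red ring',np.c_[Q[sel].round(3),a[sel].round()][::3].tolist())
E
python3 tm.py
```

```text
29.9833 [ 0.4486073  -0.17420985  0.20638191] [ -2.  10. -22.   0. -58.  91.]
red [277.4 206.8] [ 250  180   56   60 2346]
pointer px 58 [ 0.4117 -0.1736] dir [0.865 0.501] extent [ 0.402  -0.1879] [ 0.4228 -0.167 ]
base circle 0.4292 -0.1766 0.0439 mean [ 0.4222 -0.1755]
red ring [[-0.024, 0.026, 132.0], [-0.025, -0.025, -135.0], [-0.028, -0.021, -143.0], [-0.029, -0.02, -145.0], [-0.03, -0.018, -150.0], [-0.032, 0.016, 152.0], [-0.032, -0.016, -153.0], [-0.033, 0.015, 155.0], [-0.033, -0.012, -161.0], [-0.034, 0.017, 154.0], [-0.034, 0.013, 159.0], [-0.034, -0.008, -167.0], [-0.035, 0.017, 155.0], [-0.036, 0.013, 160.0], [-0.036, 0.006, 171.0], [-0.036, 0.002, 177.0], [-0.036, -0.002, -177.0], [-0.036, -0.006, -171.0], [-0.037, 0.018, 154.0], [-0.037, 0.014, 159.0], [-0.037, 0.008, 168.0], [-0.037, 0.004, 173.0], [-0.037, 0.001, 179.0], [-0.037, -0.003, -175.0], [-0.037, -0.007, -170.0], [-0.038, 0.017, 156.0], [-0.038, 0.013, 161.0], [-0.038, 0.006, 172.0], [-0.038, -0.004, -174.0], [-0.038, -0.008, -168.0], [-0.039, 0.014, 160.0], [-0.039, 0.008, 169.0], [-0.039, 0.004, 174.0], [-0.04, -0.006, -172.0], [-0.04, -0.009, -167.0], [-0.041, 0.009, 167.0], [-0.041, 0.006, 172.0], [-0.041, -0.007, -171.0], [-0.042, 0.009, 168.0], [-0.042, 0.006, 172.0], [-0.042, -0.007, -171.0], [-0.043, 0.008, 170.0], [-0.043, -0.007, -171.0]]
```

Zero mark at a bearing of -170°, pointer at about 160°, dial centre (0.429,-0.177). The pads will align with the bar, so I set the tool yaw to -20° to grip it and then turn clockwise to a yaw of -110°.

```bash
python3 - <<'E'
from h import *
plan([([.4292,-.1766,.10],0,-20),([.4292,-.1766,.043],0,-20)])
E
```

```text
rot [0.003 0.002 0.346] cm [-1.97  0.32 10.78] rows>=2.8
rot [0. 0. 0.] cm [0.  0.  5.7] rows>=1.4
```

Emit:
arm_command --pt "0 0 0.07 -0.4 0.1 2 -0.1" --pt "0 0 0.14 -0.8 0.1 4 -0.1" --pt "0 0 0.21 -1.2 0.2 6 -0.1" --pt "0 0 0.28 -1.6 0.3 8 -0.1" --pt "0 0 0.346 -2 0.3 10 -0.1" --pt "0 0 0.346 -2 0.3 10.8 -0.1" --pt "0 0 0.346 -2 0.3 10.8 -0.1"

```text
time_s: 30.62
tcp_pos: [0.4289, -0.1747, 0.1004]
ee_rot: [[0.942, -0.337, -0.002], [-0.337, -0.942, -0.003], [-0.001, 0.003, -1.0]]
wrist_force: [-0.7, -0.7, 0.2]
gripper_width: 0.553
gripper_force: 0.0
```

```bash
python3 - <<'E'
from h import *
s=sense();print(s['tcp_pos'],s['wrist_force'],s['joints'].round());plan([([.4292,-.1766,.043],0,-20)])
E
```

```text
[ 0.42888962 -0.17473645  0.10042191] [-0.72292956 -0.65051224  0.19776029] [ -2.  16. -33.   0. -42.  72.]
rot [0.003 0.001 0.006] cm [0.1  0.15 5.74] rows>=1.4
```

```bash
cat > tray.py <<'E'
from h import *
t=cam('top');h=cv2.GaussianBlur(cv2.cvtColor(t['pixels'],cv2.COLOR_BGR2HSV)[:,:,1],(3,3),0).astype(np.float32)
def S(x,y,z=.02):
    u,v=proj(t,st(x,y,z));return cv2.getRectSubPix(h,(1,1),(float(u),float(v)))[0,0]
def edge(f,a):
    w=np.array([f(i) for i in a]);k=np.argmax(w[:-6]-w[6:]);return round(float(a[k]+3*(a[1]-a[0])),4)
xs=np.arange(-.2,-.04,.001)
print(sense()['time_s'],'near rim x at y:',{y:edge(lambda i:S(i,y),xs) for y in(-.08,-.06,.06,.08,.09)})
print('left rim y at x:',{x:edge(lambda i:S(x,i),np.arange(.16,.08,-.001)) for x in(-.09,-.075,-.06,-.03)})
print('right rim y at x:',{x:edge(lambda i:S(x,i),np.arange(-.16,-.08,.001)) for x in(-.09,-.075,-.06)})
E
python3 tray.py
```

```text
30.6667 near rim x at y: {-0.08: -0.104, -0.06: -0.044, 0.06: -0.103, 0.08: -0.102, 0.09: -0.103}
left rim y at x: {-0.09: 0.109, -0.075: 0.109, -0.06: 0.109, -0.03: 0.109}
right rim y at x: {-0.09: -0.124, -0.075: -0.129, -0.06: -0.132}
```

Emit:
arm_command --pt "0 0 0 0 0.1 1.5 -0.1" --pt "0 0 0 0 0.2 3 -0.1" --pt "0 0 0 0 0.2 4.4 -0.1" --pt "0 0 0 0 0.2 5.4 -0.1" --pt "0 0 0 0 0.2 5.7 -0.1" --pt "0 0 0 0 0.2 5.7 -0.1"

```text
time_s: 31.17
tcp_pos: [0.4301, -0.1776, 0.045]
ee_rot: [[0.941, -0.338, 0.002], [-0.338, -0.941, -0.003], [0.003, 0.002, -1.0]]
wrist_force: [0.1, 0.4, 0.1]
gripper_width: 0.555
gripper_force: 0.0
```

The tray is at x≈-0.003 and y≈-0.011, and square. Grip the bar and turn it.

Emit:
arm_command --pt "0 0 0 0 0 0 0.4" --pt "0 0 0 0 0 0 1" --pt "0 0 0 0 0 0 1" --pt "0 0 0 0 0 0 1" --pt "0 0 0 0 0 0 1" --pt "0 0 0 0 0 0 1" --pt "0 0 0 0 0 0 1" --pt "0 0 0 0 0 0 1"

```text
time_s: 31.83
tcp_pos: [0.4297, -0.1769, 0.0447]
ee_rot: [[0.94, -0.34, 0.002], [-0.34, -0.94, -0.002], [0.003, 0.001, -1.0]]
wrist_force: [-0.4, 7.3, 2.2]
gripper_width: 0.153
gripper_force: 30.0
```

```bash
python3 - <<'E'
from h import *
s=sense();R=s['ee_rot'];print(s['time_s'],s['tcp_pos'],s['gripper_width']*87,s['gripper_force'],s['wrist_force'],s['moment'],np.degrees(np.arctan2(R[1,0],R[0,0])))
E
```

```text
31.8333 [ 0.42969425 -0.17689642  0.04474234] 13.325654763747586 29.953102469444275 [-0.41137872  7.34150549  2.2442836 ] [ 2.14061439 -0.02302564  0.00745261] -19.88728877005233
```

Emit:
arm_command --pt "0 0 0.098 0 0 0 1" --pt "0 0 0.196 0 0 0 1" --pt "0 0 0.295 0 0 0 1" --pt "0 0 0.393 0 0 0 1" --pt "0 0 0.491 0 0 0 1" --pt "0 0 0.589 0 0 0 1" --pt "0 0 0.687 0 0 0 1" --pt "0 0 0.785 0 0 0 1"

```text
time_s: 32.5
tcp_pos: [0.4291, -0.1774, 0.0447]
ee_rot: [[0.421, -0.907, 0.001], [-0.907, -0.421, -0.002], [0.002, 0.0, -1.0]]
wrist_force: [-1.8, 3.6, 3.5]
gripper_width: 0.161
gripper_force: 30.0
```

Emit:
arm_command --pt "0 0 0.098 0 0 0 1" --pt "0 0 0.196 0 0 0 1" --pt "0 0 0.295 0 0 0 1" --pt "0 0 0.393 0 0 0 1" --pt "0 0 0.491 0 0 0 1" --pt "0 0 0.589 0 0 0 1" --pt "0 0 0.687 0 0 0 1" --pt "0 0 0.785 0 0 0 1"

```text
time_s: 33.17
tcp_pos: [0.4284, -0.1774, 0.0447]
ee_rot: [[-0.343, -0.939, -0.001], [-0.939, 0.343, -0.002], [0.002, 0.0, -1.0]]
wrist_force: [-1.4, 3.9, 4.7]
gripper_width: 0.158
gripper_force: 30.0
```

Emit:
arm_command --pt "0 0 0 0 0 0 1" --pt "0 0 0 0 0 0 1" --pt "0 0 0 0 0 0 1" --pt "0 0 0 0 0 0 1"

```text
time_s: 33.5
tcp_pos: [0.4284, -0.1774, 0.0447]
ee_rot: [[-0.339, -0.941, -0.001], [-0.941, 0.339, -0.002], [0.002, 0.0, -1.0]]
wrist_force: [-1.8, 2.8, 5.9]
gripper_width: 0.157
gripper_force: 30.0
```

Emit:
arm_command --pt "0 0 0 0 0 0 0.5" --pt "0 0 0 0 0 0 0" --pt "0 0 0 0 0 0 -0.1" --pt "0 0 0 0 0 0 -0.1" --pt "0 0 0 0 0 -2 -0.1" --pt "0 0 0 0 0 -6 -0.1" --pt "0 0 0 0 0 -10 -0.1" --pt "0 0 0 0 0 -14 -0.1"

```text
time_s: 34.17
tcp_pos: [0.4285, -0.1775, 0.1858]
ee_rot: [[-0.339, -0.941, -0.0], [-0.941, 0.339, -0.003], [0.003, -0.0, -1.0]]
wrist_force: [1.4, -0.6, 0.2]
gripper_width: 0.543
gripper_force: 0.0
```

Emit:
arm_command --pt "0 0 -0.11 0 0 -1 -0.1" --pt "0 0 -0.22 0 0 -2 -0.1" --pt "0 0 -0.33 0 0 -2.5 -0.1" --pt "0 0 -0.44 0 0 -2.5 -0.1" --pt "0 0 -0.55 0 0 -2.5 -0.1" --pt "0 0 -0.66 0 0 -2.5 -0.1" --pt "0 0 -0.77 0 0 -2.5 -0.1" --pt "0 0 -0.88 0 0 -2.5 -0.1"

```text
time_s: 34.83
tcp_pos: [0.4289, -0.1774, 0.2093]
ee_rot: [[0.514, -0.858, 0.001], [-0.858, -0.514, -0.003], [0.003, 0.001, -1.0]]
wrist_force: [-0.7, 0.2, 0.3]
gripper_width: 0.551
gripper_force: 0.0
```

```bash
python3 - <<'E'
from h import *
plan([([.45,-.172,.21],0,0)])
E
```

```text
rot [ 0.002 -0.002 -1.031] cm [ 0.62 -2.09 -0.07] rows>=8.3
```

Emit:
arm_command --pt "0 0 -0.12 0.1 -0.3 0 -0.1" --pt "0 0 -0.24 0.2 -0.6 0 -0.1" --pt "0 0 -0.36 0.3 -0.9 0 -0.1" --pt "0 0 -0.48 0.4 -1.2 0 -0.1" --pt "0 0 -0.6 0.5 -1.5 0 -0.1" --pt "0 0 -0.72 0.6 -1.8 0 -0.1" --pt "0 0 -0.84 0.6 -2.1 0 -0.1" --pt "0 0 -0.96 0.6 -2.1 0 -0.1"

```text
time_s: 35.5
tcp_pos: [0.4505, -0.1718, 0.2092]
ee_rot: [[0.997, -0.071, 0.001], [-0.071, -0.997, -0.003], [0.001, 0.003, -1.0]]
wrist_force: [-0.4, -0.2, 0.4]
gripper_width: 0.551
gripper_force: 0.0
```

Emit:
arm_command --pt "0 0 -0.07 0 0 0 -0.1" --pt "0 0 -0.07 0 0 0 -0.1" --pt "0 0 -0.07 0 0 0 -0.1"

```text
time_s: 35.75
tcp_pos: [0.4501, -0.1719, 0.2093]
ee_rot: [[1.0, -0.009, 0.001], [-0.009, -1.0, -0.003], [0.001, 0.003, -1.0]]
wrist_force: [-0.3, 0.2, -0.2]
gripper_width: 0.551
gripper_force: 0.0
```

```bash
sed -i 's/print(.red ring.*$/m=(rr>.039)\&(rr<.0445);print("ring deg",sorted(set((a[m]\/3).round()*3)))/' tm.py; cat >> tm.py <<'E'
w=(cv2.inRange(h,(0,0,130),(180,130,255))>0)&(inn>0);n,l3,S3,c3=cv2.connectedComponentsWithStats(w.astype(np.uint8))
for i in range(1,n):
    if S3[i][4]>5:
        pts=np.array([plane(c,x,y,.045)[:2] for y,x in np.argwhere(l3==i)])-C; d=cv2.fitLine(pts.astype(np.float32),cv2.DIST_L2,0,.01,.01).ravel()[:2]; print('white',S3[i],pts.mean(0).round(4),'bearing',np.degrees(np.arctan2(pts.mean(0)[1],pts.mean(0)[0])).round(1),'line',np.degrees(np.arctan2(d[1],d[0])).round(1))
E
python3 tm.py; python3 tray.py
```

```text
35.75 [ 0.45010189 -0.17190474  0.20929868] [ -1.  10. -22.   0. -58.  91.]
red [280.3 208.3] [ 253  182   54   59 2235]
pointer px 72 [ 0.43   -0.1646] dir [0.664 0.748] extent [ 0.4045 -0.1911] [ 0.4381 -0.1498]
base circle 0.4295 -0.1766 0.0439 mean [ 0.4235 -0.1823]
ring deg [np.float64(-174.0), np.float64(-171.0), np.float64(-168.0)]
white [255 206  21  10  69] [0.0047 0.0161] bearing 73.6 line 70.0
white [287 231   7   6  13] [-0.0219 -0.0103] bearing -154.8 line -53.0
35.85 near rim x at y: {-0.08: -0.102, -0.06: -0.044, 0.06: -0.102, 0.08: -0.102, 0.09: -0.103}
left rim y at x: {-0.09: 0.109, -0.075: 0.109, -0.06: 0.109, -0.03: 0.108}
right rim y at x: {-0.09: -0.09, -0.075: -0.087, -0.06: -0.084}
```

The zero mark reads at -171° and the pointer at 70°, which is 20 min. The tray is unmoved. A last numeric check that the hung infusers are as they were, then hand in.

```bash
python3 - <<'E'
from h import *
import pickle
c,sc,t=pickle.load(open('p15.pkl','rb')); n=cam('scene')
for y,z in((.085,.25),(-.087,.25),(-.087,.08)):
    u,v=proj(n,st(0,y,z)).astype(int); a=sc['pixels'][v-12:v+12,u-10:u+10];b=n['pixels'][v-12:v+12,u-10:u+10]
    print('diff',np.abs(a.astype(int)-b).mean().round(2),cv2.phaseCorrelate(a[:,:,1].astype(np.float32),b[:,:,1].astype(np.float32)))
f=lambda c:[b for b in blobs(c,(3,150,100),(14,255,255),3) if np.hypot(*(np.array(b[0])-proj(c,st(-.07,-.087,.145))))<12]
print(f(sc),f(n))
E
```

```text
diff 2.23 ((0.03915640612628302, -0.14450808085659794), 0.9473752990365029)
diff 2.93 ((0.11169836854559101, -0.045044804698827434), 0.9316566482186317)
diff 2.87 ((0.07050138513311666, 0.23238327585968577), 0.9723097056150436)
[([365.5, 242.8], [365, 240, 2, 7, 11])] [([365.4, 243.1], [365, 241, 2, 6, 10])]
```

```bash
python3 -c "
from station import finish_job
print(finish_job())"
```

```text
the job is handed in; nothing more can be done
None
```

I handed the job in at about 36 s; no verdict came back. At the last check the tray lay square under the rail (about 3 mm off in x, 11 mm in y), both footed infusers hung on the rail with the one plain one present under the second, and the timer was at 20 minutes.

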